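# Run a wooden plaque through the table-top printing press

### The arm

A 7-joint arm with a two-finger parallel gripper is mounted at the origin on the work surface. World frame = base frame: x ahead of the robot, y to its left, z up, the work surface at z = 0. Lengths are in m, angles in rad, forces in N, time in s.
With the tool pointing down it reaches from about 0.4 to 0.875 m from the base axis. Payload 4.4 kg.
Tool frame: the origin (TCP) lies at the very end of the fingers, on their centre line; the grasp point (between the pads) lies 19 mm behind it (bot.grip_depth is the distance from the TCP to the grasp point, in m); z points along the fingers, y is the line along which they close (so a half turn about z gives the same grasp; the last joint's range is limited). The gripper opens to 85 mm and grips with 20 to 120 N. Pads are 22 mm wide; open, the fingers measure 114 mm over their backs; the gripper's body (76 mm by 85 mm) begins 54 mm behind the grasp point. The pads swing forward as they close: fully open they stand 13 mm farther back than shut.
Start: joints at [-1.218, 0.628, 0.038, 1.517, -0.027, 0.996, -0.02], TCP at [0.264, 0.594, 0.231] pointing down, gripper open.
Joint ranges: [-3.06, 3.06], [-0.37, 2.12], [-1.25, 1.32], [0.18, 2.47], [-1.1, 4.24], [0.23, 1.98], [-2.94, 2.94]. Speed limits (rad/s): [2.57, 2.57, 3.14, 3.14, 3.14, 3.14, 3.14].

### API

Orientations are given as a unit quaternion [x, y, z, w].
In Python, from station import bot, cams, finish_job gives the robot as it stands. The module is installed in compiled form; this text tells all that it offers.
- The arm moves only by the tool send_rows, never from a script. Its argument "motion" is a list of rows, each a list of 6 numbers: the shift along the tool's x, y, z as a fraction of full scale, then the turn, a rotation vector about the tool's x, y, z as a fraction of full scale. A call has 1 to 12 rows; each row is the pose to reach, as a shift and turn from the pose commanded when the call began, along the tool's axes at that moment; what a row does not reach only later rows make up. Full scale, the value 1, is 150 mm for a shift and 0.5 rad for a turn. A row lasts 1/12 s, in which the tool goes at most 41.7 mm and 7.16 degrees, less where a joint would pass 70% of its speed; a pose out of reach is approached as far as the arm can. A call with a number of a shift or a turn outside -1 to 1 is refused whole. A call with a gripper value outside its range is refused whole. "grip" is the opening, from -1 (shut) to 1 (fully open), set as the call begins (left out, the last holds). The fingers move at their own pace and stop on an object; "force" is the grip in N (left out, the last holds). Time passes only in rows, so rows that repeat a pose let the fingers close. It gives the time, the measured TCP pose, the force, the opening and the grip force at its end, in the units of the state.
- bot.get_state(): the state, without advancing time (a new reading comes with each control period).
- cams.camera(name): name is "scene" or "top" or "wrist"; returns a dict with "image" (420x560x3 uint8, red, green, blue), "range_z" (420x560 float32, m along the optical axis (not along the pixel's ray), 0 where there is no reading), "intrinsics" (3x3 intrinsics, pixels), "cam_to_world" (4x4, takes a point from camera to world coordinates); the wrist camera has in their place "tool_from_camera" (4x4, takes a point from camera to tool coordinates, whose origin is the TCP and whose axes are the flange's). Camera axes: x right, y down, z forward; pixel columns grow to the right and rows downward; lengths in m; the calibration is good to about 2 mm. A picture is of the moment at which its call begins: read the wrist's pose just before it.
- finish_job(): hands the job in; it is judged then, once.
The state is a dict: "clock": time; "joint_pos": joint angles; "qd": joint speeds; "effort": joint torques, N m; "ee_pos": TCP position; "orientation": TCP orientation; "force": force on the tool from outside, world axes, zero at the start; "wrist_torque": the same for the moment, N m; "width": finger opening in m; "grip_force": force on a finger pad.
Only numpy, scipy, OpenCV 4.12 (cv2) and the standard library are available. Lean on these libraries where they do the work, as an engineer would, in place of code of your own. Each camera call takes 0.05 s, during which the arm holds its last target. There are 200 camera calls.

### The job

Print the oblong wooden plaque: take it from the table easel, lay it down flat and gently on the inked block on the press bed, inside its four steel corners and with the same face up, and let go of it. Then crank the handwheel clockwise, grasp after grasp, so that the bed carries the plaque under the roller and out on the left, and stop with the centre line of the bed level with the two brass pointers there. Drive the bed with the handwheel only, leave the plaque alone once it is on its way through, and do not disturb the arched blank on the easel or knock over the bottles.

Things in the scene. Friction and masses are not known exactly. Their poses are not given: they have to be found in the camera images.
- plaque: oblong plywood plaque with square corners, 120 x 60 x 14 mm, 60 to 100 g, on the left or right half of the easel's slope, lower end on the ledge, long sides free. Origin: centre of its underside; x along the 120 mm (up the slope at the start), y along the 60 mm, z out of its upper face.
- arched: the other blank on the easel, not wanted: plywood with one rounded end, 120 x 84 x 14 mm, its middle about 120 mm to the side of the plaque's. Origin: on its underside, 60 mm from its straight lower end; axes as for the plaque.
- register (a point): middle of the top of the inked lino block on the bed, where the middle of the plaque's underside belongs; travels with the bed, axes as for press. The block is 112 (x) x 48 (y) mm, its top 20 mm above the bed plate. The corners rise 9 mm above it and enclose 125 (x) x 65 (y) mm: the plaque has 2.5 mm of play each way. At the start it is 102 to 122 mm right of the roller.
- roller (a point): fixed point straight below the middle of the roller's axis, at the height of the block's top; axes as for press. The roller is 70 mm in diameter, 176 mm long (x); its lowest line is 16.5 mm above this point, so the plaque passes below it with 2.5 mm to spare if it lies flat.
- pointer (a point): tip of the fixed brass pointer at the bed's edge nearer the robot (a twin stands at the far edge), 80 mm left (y) of the roller, given at the height of the block's top; axes as for press. The bed is to stop with its centre line here, that is with register and pointer at equal y in the axes of the press.
- hub (a point): fixed point on the handwheel's axis in the middle plane of its rim; axes as for press (wheel upright, facing the robot, axis along x). Steel, no crank handle. Round rim bar 16 mm thick on a circle of 105 mm radius; 4 spokes 11 mm thick. Hub 52 mm across. The cheek's face is 53 mm behind the rim's plane, its top 45 mm above the axis: the upper rim can be pinched front to back anywhere.
- wheel (a joint): angle of the handwheel (rad), growing clockwise as seen from the robot (top of the wheel to the right, -y). Geared to the bed: each rad moves it 35 mm to the left (+y). It turns stiffly (about 0.55 N m, 5 N at the rim) and stays where it is left; stops at -1.0 and 7.2 rad. The bed stands at the pointer at 5.49 rad.
- bed: sliding bed of the press: plate 170 (x) x 280 (y) x 14 mm, with a dark line on both edges at its middle, and on it the fixed block and four angle-steel corners, 29 mm high. The corners leave the block's long sides open over the middle 85 mm. Origin: middle of the plate's upper face, 20 mm below register; axes as for press.
- paint_a: small paint bottle, 38 mm across, 85 mm tall, standing between the robot and the press; origin: centre of its underside.
- paint_b: small paint bottle, 38 mm across, 85 mm tall, standing behind the press; origin: centre of its underside.
- paint_c: small paint bottle, 38 mm across, 85 mm tall, standing at the left; origin: centre of its underside.
- wine: painted wine bottle, 76 mm across, 290 mm tall, standing at the right; origin: centre of its underside.
- easel: fixed wooden table easel, 240 mm wide (y), 150 mm high. Its face slopes at 40 degrees, rising away from the robot (+x); a ledge along its foot stands 14 mm off the face. Origin: centre of its underside.
- press: fixed table-top printing press; origin: centre of its underside; z up, x across the bed and away from the robot, y to the left along the bed's travel. The bed's upper face is 80 mm up. Two cheeks, 100 mm wide (y), stand 204 mm apart at either end of the roller (x = -102 and 102 mm), with a tie bar between them; 211 mm high over all, the wheel excepted.

How it is judged:
By the outcome, as a careful person would: the job done as asked, in the order asked, and still so for the second after the job is handed in, with the robot touching nothing.
It also fails if it takes over 72 s, if anything falls off the work surface, if the arm or the gripper's body presses on something with over 40 N, if the wrist force passes 120 N, or if a joint passes its speed limit or range.

## Working session

There is one attempt and no reset: what is moved stays moved. The work goes in short steps, Python scripts to look and compute and a tool call to move; the robot and the scene stay as the last step left them, time stands still between calls to the robot, and variables do not carry over. Pictures are saved under pics/ and viewed, at most 10 in all, crops included, and the job is handed in when it is done.

Besides the shell and the picture viewer there is one more tool, called after "Request:" as name(argument=value, ...) on one line, values as JSON. send_rows: Moves the arm, as the interface text tells. Shift numbers are shares of 150 mm and turn numbers shares of 0.5 rad, none past 1 either way. Its arguments: {"type":"object","properties":{"motion":{"type":"array"},"grip":{"type":"number"},"force":{"type":"number"}},"required":["motion"]}

```bash
mkdir -p pics; ls
python3 - <<'E'
from station import bot,cams
import cv2,numpy as np
s=bot.get_state();print({k:np.round(v,3).tolist() for k,v in s.items()})
ims=[]
for n in ["scene","top"]:
    c=cams.camera(n);np.savez(f'{n}0.npz',**c)
    cv2.imwrite(f'pics/{n}0.png',c['image'][:,:,::-1]);print(n,np.round(c['intrinsics'],1).tolist(),np.round(c['cam_to_world'],4).tolist())
E
```

```text
pics
{'clock': 0.0, 'joint_pos': [-1.218, 0.629, 0.038, 1.518, -0.027, 0.996, -0.02], 'qd': [0.001, 0.001, 0.002, -0.0, 0.001, -0.001, -0.001], 'effort': [0.001, -56.342, 1.226, -19.345, 0.011, 0.01, 0.0], 'ee_pos': [0.264, 0.593, 0.23], 'orientation': [0.208, 0.978, -0.001, -0.0], 'force': [-0.104, -0.306, -0.031], 'wrist_torque': [0.005, 0.037, -0.02], 'grip_force': 0.0, 'width': 0.086}
scene [[489.9, 0.0, 279.1], [0.0, 489.9, 213.1], [0.0, 0.0, 1.0]] [[0.3363, 0.5517, -0.7633, 1.6665], [0.9418, -0.198, 0.2718, -0.4871], [-0.0012, -0.8102, -0.5862, 0.9321], [0.0, 0.0, 0.0, 1.0]]
top [[428.4, 0.0, 279.5], [0.0, 428.4, 211.2], [0.0, 0.0, 1.0]] [[0.0136, -0.9834, 0.1809, 0.3284], [-0.9999, -0.012, 0.0101, -0.0915], [-0.0078, -0.1811, -0.9834, 1.3892], [0.0, 0.0, 0.0, 1.0]]
```

View pics/scene0.png

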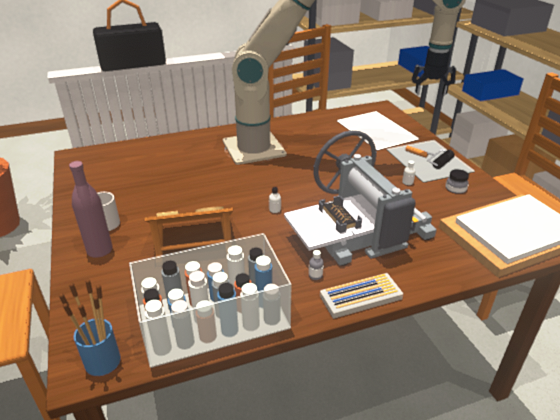

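View pics/top0.png

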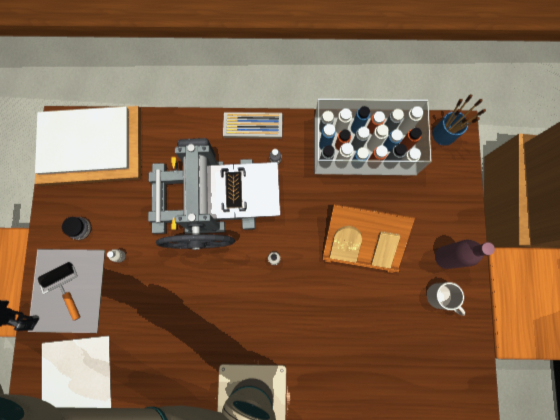

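The scene view shows the press at (350,210) and the easel at (190,225). The top view shows the plaque at about (385,249), the arched blank at (348,243), the inked block at (234,188), the wheel at (195,240) and a pointer at (175,225). Next I'll zoom in and get depth.

```bash
cat > h.py <<'E'
import numpy as np,cv2
from scipy.spatial.transform import Rotation as R
def cloud(c,T=None):
    K=c['intrinsics'];T=c['cam_to_world'] if T is None else T
    z=c['range_z'];v,u=np.mgrid[:z.shape[0],:z.shape[1]]
    p=np.stack([(u-K[0,2])/K[0,0]*z,(v-K[1,2])/K[1,1]*z,z],-1)
    p=p@T[:3,:3].T+T[:3,3];p[z<=0]=np.nan;return p
def ray(c,uv,h,T=None):
    K=c['intrinsics'];T=c['cam_to_world'] if T is None else T
    uv=np.atleast_2d(uv).astype(float);d=np.c_[(uv[:,0]-K[0,2])/K[0,0],(uv[:,1]-K[1,2])/K[1,1],np.ones(len(uv))]@T[:3,:3].T
    return T[:3,3]+d*((h-T[2,3])/d[:,2])[:,None]
E
python3 - <<'E'
from h import *
c=dict(np.load('top0.npz'));p=cloud(c);np.set_printoptions(precision=4,suppress=True)
for n,(u,v) in dict(plaq=(385,249),arch=(348,247),block=(234,188),bed=(262,190),wheel=(195,238),roller=(203,190),pa=(274,258),pc=(117,255),pb=(276,155),wine=(487,249),e1=(333,208),e2=(412,219),e3=(398,270),e4=(325,262),floor=(300,320),cheekn=(198,230),cheekf=(198,146)).items(): print(n,p[v,u])
a=c['image'][120:290,130:430];a=cv2.resize(a,None,fx=2.6,fy=2.6,interpolation=cv2.INTER_CUBIC)
cv2.imwrite('pics/topz.png',a[:,:,::-1])
E
```

```text
plaq [ 0.4555 -0.4002  0.0857]
arch [ 0.4606 -0.2888  0.0805]
block [0.6367 0.0634 0.1013]
bed [ 0.6355 -0.0224  0.0836]
wheel [0.4612 0.1434 0.2599]
roller [0.6126 0.1452 0.1726]
pa [ 0.4239 -0.0633  0.0848]
pc [0.4287 0.4252 0.0595]
pb [ 0.7523 -0.0643  0.0769]
wine [ 0.4388 -0.6118  0.2909]
e1 [ 0.5689 -0.2365  0.1456]
e2 [ 0.5383 -0.467   0.1485]
e3 [ 0.3946 -0.4476  0.0473]
e4 [ 0.4195 -0.2263 -0.0016]
floor [ 0.2364 -0.1466 -0.0031]
cheekn [0.4967 0.1572 0.1575]
cheekf [0.7369 0.1602 0.201 ]
```

View pics/topz.png

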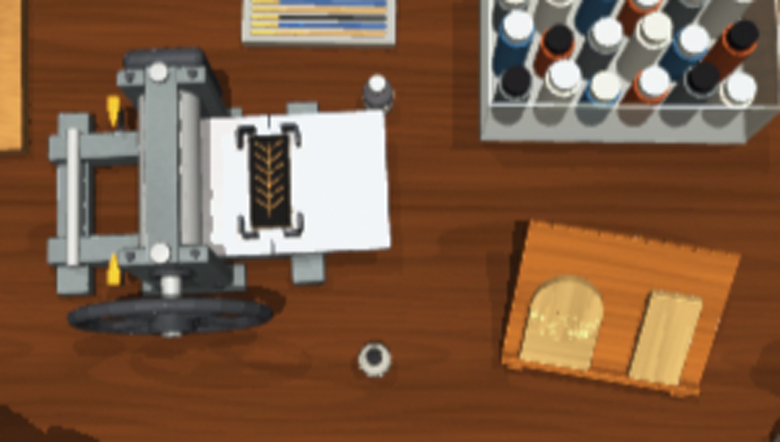

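The zoomed view shows the bed plate (crop 205–388, 110–255), with the block centred near (270,180) and centre-line ticks at the bed edges. The brass pointers are at (113,110) and (113,265), the plaque is at (665,335) and the wheel lies edge-on at y≈315. Now I'll measure these.

Run:
```python
from h import *
np.set_printoptions(precision=4,suppress=True)
c=dict(np.load('top0.npz'));p=cloud(c);im=c['image'];hsv=cv2.cvtColor(im,cv2.COLOR_RGB2HSV)
def big(m,roi):
    u0,v0,u1,v1=roi;mm=np.zeros_like(m,np.uint8);mm[v0:v1,u0:u1]=m[v0:v1,u0:u1]
    n,l,s,_=cv2.connectedComponentsWithStats(mm.astype(np.uint8));return l==1+np.argmax(s[1:,4])
print('hsv plq',hsv[249,385],'easel',hsv[225,370],'bed',hsv[190,262],'blk',hsv[180,234],'ptr',hsv[162,173],hsv[223,173])
m=big((hsv[...,1]<150)&(hsv[...,2]>140)&(hsv[...,0]>10),(368,222,410,280));print('plaque px',m.sum())
P=p[m];P=P[~np.isnan(P).any(1)];ce=P.mean(0);U,S,V=np.linalg.svd(P-ce);n=V[2]*np.sign(V[2][2])
print('plane n',n,'tilt',np.degrees(np.arccos(n[2])))
ex=np.array([0,0,1])-n*n[2];ex/=np.linalg.norm(ex);ey=np.cross(n,ex)
q=np.c_[(P-ce)@ex,(P-ce)@ey].astype(np.float32);r=cv2.minAreaRect(q);print('rect',r,'centre',ce+ex*r[0][0]+ey*r[0][1],'yaw slope',np.degrees(np.arctan2(ex[1],ex[0])))
# easel top edge & wider plane
# bed
b=big((hsv[...,1]<40)&(hsv[...,2]>190),(205,155,285,225));cn=max(cv2.findContours(b.astype(np.uint8),0,1)[0],key=cv2.contourArea)[:,0]
w=ray(c,cn,0.08)[:,:2].astype(np.float32);r=cv2.minAreaRect(w);print('bed rect',r)
# edges fit: right(-y)edge, near, far
ym=w[:,1].min();e=w[(w[:,1]<ym+.012)&(abs(w[:,0]-r[0][0])<.06)];f=np.polyfit(e[:,0],e[:,1],1);print('right edge y=',f,'yaw',-np.degrees(np.arctan(f[0])))
for s in(-1,1):
    e=w[(abs(w[:,0]-(r[0][0]+s*.085))<.012)&(w[:,1]>-.04)&(w[:,1]<.03)];f=np.polyfit(e[:,1],e[:,0],1);print('edge',s,f,np.degrees(np.arctan(f[0])),len(e))
d=big((hsv[...,2]<75),(222,165,246,214))
g=cv2.morphologyEx((( (hsv[...,2]<75)|((hsv[...,1]>70)&(hsv[...,2]<200)))).astype(np.uint8),cv2.MORPH_OPEN,np.ones((5,5)));g=big(g,(218,160,250,216))
w=ray(c,np.argwhere(g)[:,::-1],0.1)[:,:2].astype(np.float32);print('block',g.sum(),cv2.minAreaRect(w),w.mean(0))
for roi in((166,150,182,172),(166,212,182,236)):
    y=big((hsv[...,0]>15)&(hsv[...,0]<32)&(hsv[...,1]>150)&(hsv[...,2]>120),roi);w=ray(c,np.argwhere(y)[:,::-1],0.1);print('ptr',y.sum(),w.mean(0),w.min(0),w.max(0),np.nanmedian(p[y],0))
# wheel
k=(p[...,0]>.42)&(p[...,0]<.475)&(p[...,1]>.0)&(p[...,1]<.29)&(p[...,2]>.15)
W=p[k];print('wheel',len(W),np.median(W,0),W.min(0),W.max(0))
f=np.polyfit(W[:,1],W[:,0],1);print('wheel x(y)',f,np.degrees(np.arctan(f[0])))
C=np.c_[2*W[:,1],2*W[:,2],np.ones(len(W))]
```

```text
hsv plq [ 19 133 214] easel [ 13 196 195] bed [102   5 247] blk [ 15 129  85] ptr [ 24 197 243] [ 24 195 242]
plaque px 668
plane n [-0.6276  0.0886  0.7734] tilt 39.33614922812997
rect ((-0.004528366029262543, 0.00026503950357437134), (0.059311553835868835, 0.12260160595178604), 89.4893569946289) centre [ 0.4502 -0.4005  0.0841] yaw slope -8.033414317813765
bed rect ((0.6374562382698059, 0.033185459673404694), (0.17160333693027496, 0.21217338740825653), 3.469299077987671)
right edge y= [ 0.0634 -0.1118] yaw -3.6264714425238105
edge -1 [-0.0755  0.5549] -4.31613358819076 23
edge 1 [-0.0228  0.7225] -1.3067313712823225 22
block 504 ((0.6339471340179443, 0.06669162213802338), (0.10830642282962799, 0.043629471212625504), 1.7372493743896484) [0.634  0.0658]
ptr 50 [0.7213 0.2575 0.1   ] [0.6989 0.2487 0.1   ] [0.738  0.2648 0.1   ] [0.7254 0.2598 0.0913]
ptr 47 [0.5202 0.2456 0.1   ] [0.5066 0.239  0.1   ] [0.5406 0.2523 0.1   ] [0.5212 0.2479 0.0913]
wheel 648 [0.4605 0.1562 0.2343] [0.4415 0.052  0.152 ] [0.4748 0.2683 0.2678]
wheel x(y) [-0.0667  0.4702] -3.81657272547509
```

```bash
cat >> h.py <<'E'
def Rz(zdir,ydir):  # tool z, tool y (approx) in world
    z=np.array(zdir,float);z/=np.linalg.norm(z);y=np.array(ydir,float);y-=z*(y@z);y/=np.linalg.norm(y)
    return np.c_[np.cross(y,z),y,z]
PY=np.radians(3.5);EY=np.radians(-8.0);T=np.radians(40)
px=np.array([np.cos(PY),np.sin(PY),0]);py=np.array([-np.sin(PY),np.cos(PY),0])
ex=np.array([np.cos(EY),np.sin(EY),0]);ey=np.array([-np.sin(EY),np.cos(EY),0]);up=np.array([0,0,1.])
en=-ex*np.sin(T)+up*np.cos(T); es=ex*np.cos(T)+up*np.sin(T)   # slope normal, up-slope
DOWN=Rz(-up,py); SLOPE=Rz(-en,ey)
def plan(stops,pose=None):
    """stops: list of (pos,R). prints the calls from present pose"""
    if pose is None:
        from station import bot
        s=bot.get_state();pose=(np.array(s['ee_pos']),R.from_quat(s['orientation']).as_matrix())
        print('t',round(s['clock'],2),'at',np.round(pose[0],4),'F',np.round(s['force'],1),'w',round(s['width'],4))
    p,r=pose
    for pt,rt in stops:
        pt=np.array(pt,float)
        d=r.T@(pt-p);w=R.from_matrix(r.T@rt).as_rotvec()
        n=int(np.ceil(max(np.abs(d).max()/.15,np.abs(w).max()/.5,1e-9)-1e-3));n=max(n,1)
        p0,r0=p,r
        for k in range(1,n+1):
            pk=p0+(pt-p0)*k/n;rk=r0@R.from_rotvec(w*k/n).as_matrix()
            dd=r.T@(pk-p)/.15;ww=R.from_matrix(r.T@rk).as_rotvec()/.5
            rows=max(np.linalg.norm(dd)*.15/.0417,np.linalg.norm(ww)*.5/np.radians(7.16))
            print(np.round(np.r_[dd,ww],3).tolist(),'rows>=%.1f'%rows,'->',np.round(pk,3));p,r=pk,rk
E
python3 -c "
from h import *
plan([((.45,.40,.40),DOWN),((.56,.066,.40),DOWN)])"
```

```text
t 0.1 at [0.264  0.5933 0.2305] F [-0.7 -1.   0. ] w 0.0852
[-0.828, -0.338, -0.565, -0.002, -0.0, -0.48] rows>=3.8 -> [0.357 0.497 0.315]
[-0.725, -0.524, -0.565, -0.002, -0.0, -0.48] rows>=3.8 -> [0.45 0.4  0.4 ]
[-0.199, -0.756, 0.0, -0.0, -0.0, -0.0] rows>=2.8 -> [0.487 0.289 0.4  ]
[-0.199, -0.756, 0.0, -0.0, -0.0, -0.0] rows>=2.8 -> [0.523 0.177 0.4  ]
[-0.199, -0.756, 0.0, -0.0, -0.0, -0.0] rows>=2.8 -> [0.56  0.066 0.4  ]
```

Request:
send_rows(motion=[[-0.83,-0.34,-0.56,0,0,-0.48],[-0.83,-0.34,-0.56,0,0,-0.48],[-0.83,-0.34,-0.56,0,0,-0.48],[-0.83,-0.34,-0.56,0,0,-0.48],[-0.83,-0.34,-0.56,0,0,-0.48]], grip=1)

```text
clock: 0.52
ee_pos: [0.3654, 0.4918, 0.3193]
orientation: [0.095, 0.996, 0.001, 0.004]
force: [1.1, 0.6, 0.8]
width: 0.0854
grip_force: 0.0
```

Request:
send_rows(motion=[[-0.72,-0.52,-0.56,0,0,-0.48],[-0.72,-0.52,-0.56,0,0,-0.48],[-0.72,-0.52,-0.56,0,0,-0.48],[-0.72,-0.52,-0.56,0,0,-0.48],[-0.72,-0.52,-0.56,0,0,-0.48]])

```text
clock: 0.93
ee_pos: [0.4567, 0.3952, 0.4029]
orientation: [-0.025, 1.0, 0.0, 0.004]
force: [1.2, 0.1, -0.1]
width: 0.0852
grip_force: 0.0
```

Request:
send_rows(motion=[[-0.26,-1,0,0,0,0],[-0.26,-1,0,0,0,0],[-0.26,-1,0,0,0,0],[-0.26,-1,0,0,0,0],[-0.26,-1,0,0,0,0]])

```text
clock: 1.35
ee_pos: [0.5006, 0.245, 0.399]
orientation: [-0.025, 1.0, -0.003, 0.001]
force: [-0.2, -0.1, 1.2]
width: 0.0854
grip_force: 0.0
```

Request:
send_rows(motion=[[-0.33,-1,0,0,0,0],[-0.33,-1,0,0,0,0],[-0.33,-1,0,0,0,0],[-0.33,-1,0,0,0,0],[-0.33,-1,0,0,0,0],[-0.33,-1,0,0,0,0]])

```text
clock: 1.85
ee_pos: [0.5568, 0.1047, 0.3985]
orientation: [-0.028, 1.0, -0.0, -0.001]
force: [-0.1, 0.4, -0.3]
width: 0.0852
grip_force: 0.0
```

Run:
```python
from h import *
from station import bot,cams
s=bot.get_state();c=cams.camera('wrist')
T=np.eye(4);T[:3,:3]=R.from_quat(s['orientation']).as_matrix();T[:3,3]=s['ee_pos'];T=T@c['tool_from_camera']
c['T']=T;np.savez('w1.npz',**c);cv2.imwrite('pics/w1.png',c['image'][:,:,::-1])
print(np.round(c['tool_from_camera'],3).tolist(),np.round(T,3).tolist(),np.round(c['intrinsics'],1).tolist(),np.abs(s['qd']).max())
```

```text
[[-0.001, -0.958, -0.285, 0.074], [1.0, -0.0, -0.001, -0.0], [0.001, -0.285, 0.958, -0.142], [0.0, 0.0, 0.0, 1.0]] [[-0.056, 0.957, 0.284, 0.483], [0.998, 0.054, 0.015, 0.1], [-0.001, 0.284, -0.959, 0.54], [0.0, 0.0, 0.0, 1.0]] [[306.4, 0.0, 280.9], [0.0, 306.4, 206.9], [0.0, 0.0, 1.0]] 0.05867114596438654
```

View pics/w1.png

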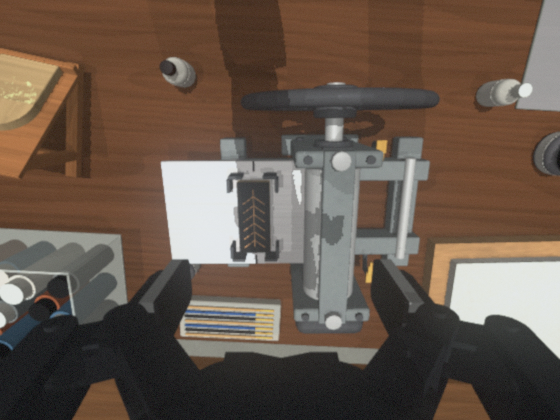

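The wrist view shows the block at about (255,217) with steel corners around it, and the bed-edge ticks at (254,165) and (250,262). The wheel rim spans columns 243–438 with its hub near (336,97), and the pointers are at (381,147) and (370,272).

Run:
```python
from h import *
np.set_printoptions(precision=4,suppress=True)
c=dict(np.load('w1.npz'));Tm=c['T'];im=c['image'];hsv=cv2.cvtColor(im,cv2.COLOR_RGB2HSV);p=cloud(c,Tm)
V=hsv[...,2]
m=(V<95).astype(np.uint8);roi=np.zeros_like(m);roi[168:268,222:285]=1;m=cv2.morphologyEx(m*roi,cv2.MORPH_CLOSE,np.ones((5,5)))
o=cv2.morphologyEx(m,cv2.MORPH_OPEN,np.ones((19,19)))
cn=max(cv2.findContours(o,0,1)[0],key=cv2.contourArea)[:,0];x,y,w,h=cv2.boundingRect(cn);print('bbox',x,y,w,h)
print('block',cv2.minAreaRect(ray(c,cn,.1,Tm)[:,:2].astype(np.float32)))
cn=np.vstack([k[:,0] for k in cv2.findContours(m,0,1)[0] if len(k)>5]);print('corners outer @.109',cv2.boundingRect(cn),cv2.minAreaRect(ray(c,cn,.109,Tm)[:,:2].astype(np.float32)))
print('ticks',ray(c,[(254,165),(250,262)],.08,Tm))
ye=(hsv[...,0]>15)&(hsv[...,0]<32)&(hsv[...,1]>140)&(V>110)
for r0 in((370,136,395,160),(360,258,380,288)):
    q=np.zeros_like(ye);q[r0[1]:r0[3],r0[0]:r0[2]]=ye[r0[1]:r0[3],r0[0]:r0[2]];print('ptr',q.sum(),np.nanmedian(p[q],0),ray(c,np.argwhere(q)[:,::-1],.09,Tm).mean(0))
k=(p[...,0]>.42)&(p[...,0]<.48)&(p[...,1]>.0)&(p[...,1]<.3)&(p[...,2]>.14)
W=p[k];print('wheel',len(W),W.min(0),W.max(0));b=np.polyfit(W[:,1],W[:,0],1);print(b)
from scipy.optimize import least_squares
# top surface circle: rim outer radius .113 upper
W2=W[W[:,2]>.2]
f=least_squares(lambda a:np.hypot(W2[:,1]-a[0],W2[:,2]-a[1])-.111,[.145,.155],loss='soft_l1',f_scale=.003);print('hub yz',f.x)
print('roller tie',p[200,337],p[160,342],p[319,333],'floor',p[50,400],'bed',p[220,200])
```

```text
bbox 239 181 31 71
block ((0.632305920124054, 0.06703147292137146), (0.11200471967458725, 0.045805614441633224), 2.5677003860473633)
corners outer @.109 (229, 173, 50, 88) ((0.6310204267501831, 0.06837302446365356), (0.13595886528491974, 0.07021142542362213), 3.2113277912139893)
ticks [[0.5563 0.0632 0.08  ]
 [0.7175 0.0615 0.08  ]]
ptr 90 [0.5153 0.2475 0.0895] [0.5148 0.2473 0.09  ]
ptr 25 [0.7246 0.2586 0.0894] [0.7213 0.2581 0.09  ]
wheel 4157 [0.4418 0.0514 0.1402] [0.48   0.2676 0.2648]
[-0.0575  0.4735]
hub yz [0.1632 0.1502]
roller tie [0.5723 0.1694 0.1999] [0.525  0.168  0.2098] [0.7252 0.1793 0.2092] floor [ 0.3719  0.2838 -0.0005] bed [ 0.6489 -0.0199  0.0791]
```

```bash
sed -i 's/radians(3.5)/radians(3.3)/' h.py; python3 -c "
from h import *
f=np.array([.450,-.4005,.0855])
plan([((.50,-.17,.36),DOWN),(f+en*.10,SLOPE)])"
```

```text
t 1.9 at [0.5562 0.107  0.3987] F [-0.3  0.5  0.4] w 0.0851
[0.242, -0.911, 0.128, 0.001, -0.001, 0.003] rows>=3.4 -> [ 0.528 -0.031  0.379]
[0.241, -0.911, 0.129, 0.001, -0.001, 0.003] rows>=3.4 -> [ 0.5  -0.17  0.36]
[0.421, -0.715, 0.66, 0.069, -0.696, 0.189] rows>=3.8 -> [ 0.443 -0.281  0.261]
[0.557, -0.742, 0.513, 0.069, -0.696, 0.189] rows>=3.8 -> [ 0.386 -0.392  0.162]
```

Request:
send_rows(motion=[[0.24,-0.91,0.13,0,0,0],[0.24,-0.91,0.13,0,0,0],[0.24,-0.91,0.13,0,0,0],[0.24,-0.91,0.13,0,0,0],[0.24,-0.91,0.13,0,0,0]])

```text
clock: 2.32
ee_pos: [0.5272, -0.0354, 0.3792]
orientation: [-0.028, 1.0, -0.001, -0.001]
force: [0.3, -0.3, 0.5]
width: 0.0852
grip_force: 0.0
```

Request:
send_rows(motion=[[0.24,-0.91,0.13,0,0,0],[0.24,-0.91,0.13,0,0,0],[0.24,-0.91,0.13,0,0,0],[0.24,-0.91,0.13,0,0,0],[0.24,-0.91,0.13,0,0,0]])

```text
clock: 2.73
ee_pos: [0.5002, -0.1731, 0.3596]
orientation: [-0.028, 1.0, -0.001, -0.001]
force: [-0.4, -0.9, 0.6]
width: 0.0856
grip_force: 0.0
```

Request:
send_rows(motion=[[0.42,-0.71,0.66,0.07,-0.7,0.19],[0.42,-0.71,0.66,0.07,-0.7,0.19],[0.42,-0.71,0.66,0.07,-0.7,0.19],[0.42,-0.71,0.66,0.07,-0.7,0.19],[0.42,-0.71,0.66,0.07,-0.7,0.19],[0.42,-0.71,0.66,0.07,-0.7,0.19]])

```text
clock: 3.23
ee_pos: [0.4428, -0.2801, 0.2591]
orientation: [0.019, 0.985, -0.011, 0.173]
force: [0.3, -0.0, 0.5]
width: 0.0853
grip_force: 0.0
```

Request:
send_rows(motion=[[0.55,-0.74,0.4,0.07,-0.7,0.19],[0.55,-0.74,0.4,0.07,-0.7,0.19],[0.55,-0.74,0.4,0.07,-0.7,0.19],[0.55,-0.74,0.4,0.07,-0.7,0.19],[0.55,-0.74,0.4,0.07,-0.7,0.19],[0.55,-0.74,0.4,0.07,-0.7,0.19],[0.55,-0.74,0.4,0.07,-0.7,0.19]])

```text
clock: 3.82
ee_pos: [0.3925, -0.4025, 0.2347]
orientation: [0.051, 0.947, 0.008, 0.316]
force: [0.2, -0.2, -1.8]
width: 0.0853
grip_force: 0.0
```

```bash
cat >> h.py <<'E'
def wrist(name):
    from station import bot,cams
    s=bot.get_state();c=cams.camera('wrist')
    T=np.eye(4);T[:3,:3]=R.from_quat(s['orientation']).as_matrix();T[:3,3]=s['ee_pos'];T=T@c['tool_from_camera']
    c['T']=T;c['ee']=s['ee_pos'];np.savez(name+'.npz',**c);cv2.imwrite(f'pics/{name}.png',c['image'][:,:,::-1]);return c
E
python3 - <<'E'
from h import *
np.set_printoptions(precision=4,suppress=True)
c=wrist('w2');p=cloud(c,c['T']);hsv=cv2.cvtColor(c['image'],cv2.COLOR_RGB2HSV)
f=np.array([.450,-.4005,.0855]);q=(p-f)
k=(abs(q@en)<.007)&(abs(q@ey)<.05)&(abs(q@es)<.08)
n,l,st,_=cv2.connectedComponentsWithStats(k.astype(np.uint8));k=l==1+np.argmax(st[1:,4])
P=p[k];ce=P.mean(0);U,S,V=np.linalg.svd(P-ce,full_matrices=False);nn=V[2]*np.sign(V[2][2]);print(k.sum(),'n',nn,'en',en,'tilt',np.degrees(np.arccos(nn[2])))
a=np.c_[(P-f)@es,(P-f)@ey].astype(np.float32);print(cv2.minAreaRect(a),'normal off',np.median((P-f)@en))
plan([(f-.015*en,SLOPE)])
E
```

```text
9052 n [-0.6364  0.0981  0.7651] en [-0.6365  0.0895  0.766 ] tilt 40.082691720313036
((-0.007240757346153259, -0.0006775408983230591), (0.1000368520617485, 0.12924964725971222), 89.31613159179688) normal off -0.003247639755451605
t 3.87 at [ 0.3814 -0.4163  0.2317] F [-4.  -8.4 -1.9] w 0.0853
[0.115, 0.053, 0.575, 0.05, -0.056, -0.015] rows>=2.1 -> [ 0.42  -0.409  0.153]
[0.13, 0.069, 0.57, 0.05, -0.056, -0.015] rows>=2.1 -> [ 0.46  -0.402  0.074]
```

View pics/w2.png

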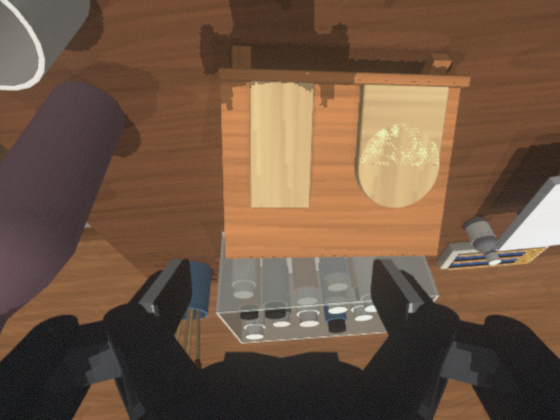

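The wrist view shows the plaque at (281,145) and the arched blank at (402,140) on the easel, with the wine bottle at far left. The arm was still settling in that frame, so I'll re-measure at rest using colour.

```bash
cat > plq.py <<'E'
from h import *
np.set_printoptions(precision=4,suppress=True)
def go():
    wrist('tmp');c=wrist('w3');p=cloud(c,c['T']);hsv=cv2.cvtColor(c['image'],cv2.COLOR_RGB2HSV)
    f=np.array([.450,-.4005,.0855]);q=(p-f)
    k=(abs(q@en)<.012)&(abs(q@ey)<.05)&(abs(q@es)<.085)&(hsv[...,1]<150)&(hsv[...,2]>120)
    k=cv2.morphologyEx(k.astype(np.uint8),cv2.MORPH_OPEN,np.ones((3,3)))
    n,l,st,_=cv2.connectedComponentsWithStats(k);k=l==1+np.argmax(st[1:,4])
    P=p[k];ce=P.mean(0);V=np.linalg.svd(P-ce,full_matrices=False)[2];nn=V[2]*np.sign(V[2][2]);print(k.sum(),'n',nn,'en',en)
    a=np.c_[(P-f)@es,(P-f)@ey].astype(np.float32);r=cv2.minAreaRect(a);no=np.median((P-f)@en);print(r,'normal off',no)
    g=f+es*r[0][0]+ey*r[0][1]+en*no;print('face centre',g);return g
if __name__=='__main__':
    g=go();plan([(g+.035*en,SLOPE),(g-.015*en,SLOPE)])
E
python3 plq.py
```

```text
8514 n [-0.6362  0.0975  0.7654] en [-0.6365  0.0895  0.766 ]
((-0.005956761538982391, 0.00013959035277366638), (0.1282126009464264, 0.09959354251623154), 0.031417280435562134) normal off -0.003271040888643629
face centre [ 0.4476 -0.4     0.0792]
t 3.97 at [ 0.3862 -0.4084  0.2319] F [ 1.2  0.8 -0.3] w 0.0853
[0.302, 0.062, 0.827, 0.119, -0.121, -0.014] rows>=3.2 -> [ 0.425 -0.397  0.106]
[0.0, 0.0, 0.333, -0.0, 0.0, 0.0] rows>=1.2 -> [ 0.457 -0.401  0.068]
```

Run:
```python
from h import *
np.set_printoptions(precision=4,suppress=True)
c=dict(np.load('w3.npz'));p=cloud(c,c['T']);hsv=cv2.cvtColor(c['image'],cv2.COLOR_RGB2HSV)
f=np.array([.450,-.4005,.0855]);q=p-f
no=q@en
print(hsv[145,281],hsv[145,335],'offs',np.median(no[120:170,265:295]),np.median(no[120:170,325:345]),np.median(no[225:245,260:400]))
k=(abs(q@ey)<.045)&(abs(q@es)<.085)&(abs(no)<.03)&(hsv[...,0]>=16)&(hsv[...,2]>100)
k=cv2.morphologyEx(k.astype(np.uint8),cv2.MORPH_OPEN,np.ones((5,5)))
n,l,st,_=cv2.connectedComponentsWithStats(k);k=l==1+np.argmax(st[1:,4]);print(st[1:,:])
P=p[k];a=np.c_[(P-f)@es,(P-f)@ey].astype(np.float32);r=cv2.minAreaRect(a);n0=np.median((P-f)@en);print(r,n0)
g=f+es*r[0][0]+ey*r[0][1]+en*n0;print('face centre',g,g-.015*en)
plan([(g+.04*en,SLOPE),(g-.015*en,SLOPE)])
```

```text
[ 20  97 226] [ 13 145 213] offs nan nan nan
[[ 263   91   63  124 7391]]
((8.210539817810059e-06, 0.0003263987600803375), (0.06235318258404732, 0.12367638200521469), 89.44446563720703) -0.0032485534845271484
face centre [ 0.4521 -0.4005  0.083 ] [ 0.4617 -0.4018  0.0715]
t 3.97 at [ 0.3862 -0.4084  0.2319] F [ 1.2  0.8 -0.3] w 0.0853
[0.264, 0.065, 0.791, 0.119, -0.121, -0.014] rows>=3.0 -> [ 0.427 -0.397  0.114]
[0.0, -0.0, 0.367, -0.0, 0.0, 0.0] rows>=1.3 -> [ 0.462 -0.402  0.072]
```

Request:
send_rows(motion=[[0.26,0.065,0.79,0.12,-0.12,-0.014],[0.26,0.065,0.79,0.12,-0.12,-0.014],[0.26,0.065,0.79,0.12,-0.12,-0.014],[0.26,0.065,0.79,0.12,-0.12,-0.014],[0.26,0.065,0.79,0.12,-0.12,-0.014],[0.26,0.065,0.79,0.12,-0.12,-0.014],[0.26,0.065,0.79,0.12,-0.12,-0.014]])

```text
clock: 4.55
ee_pos: [0.4203, -0.458, 0.2048]
orientation: [0.053, 0.946, 0.005, 0.321]
force: [0.1, -0.3, 0.0]
width: 0.0849
grip_force: 0.0
```

```bash
python3 -c "
from h import *
g=np.array([.4521,-.4005,.083])
plan([(g-.015*en,SLOPE)])"
```

```text
t 4.55 at [ 0.4203 -0.458   0.2048] F [ 0.1 -0.3  0. ] w 0.0849
[0.36, 0.361, 0.863, 0.12, -0.092, 0.013] rows>=3.6 -> [ 0.462 -0.402  0.072]
```

```bash
python3 -c "
from h import *
from station import bot
s=bot.get_state();print(np.round(s['joint_pos'],3));q=R.from_matrix(SLOPE).as_quat();print(q); print(np.round(R.from_quat(s['orientation']).as_matrix(),3));print(np.round(SLOPE,3))"
```

```text
[ 1.571  0.661 -0.74   2.025 -0.481  0.234  2.941]
[ 0.06554964  0.93740358 -0.02385812  0.341187  ]
[[-0.788  0.097  0.608]
 [ 0.103  0.994 -0.025]
 [-0.607  0.043 -0.794]]
[[-0.759  0.139  0.637]
 [ 0.107  0.99  -0.089]
 [-0.643  0.    -0.766]]
```

Request:
send_rows(motion=[[0.3,0.3,-0.5,0,0.3,-0.8],[0.3,0.3,-0.5,0,0.3,-0.8],[0.3,0.3,-0.5,0,0.3,-0.8],[0.3,0.3,-0.5,0,0.3,-0.8],[0.3,0.3,-0.5,0,0.3,-0.8]])

```text
clock: 4.97
ee_pos: [0.3428, -0.4071, 0.2402]
orientation: [-0.137, 0.958, -0.057, 0.244]
force: [0.6, -0.6, 0.6]
width: 0.0856
grip_force: 0.0
```

```bash
cat > flip.py <<'E'
from h import *
from station import bot
s=bot.get_state();print(np.round(s['joint_pos'],3))
import sys
F=np.diag([-1,-1,1])
plan([((.40,-.36,.25),Rz(-en*.6-up*.4+0,-ey))])
E
python3 flip.py
```

```text
[ 1.678  0.478 -0.821  2.127 -0.126  0.344  2.941]
t 4.97 at [ 0.3428 -0.4071  0.2402] F [ 0.6 -0.6  0.6] w 0.0856
[-0.074, 0.033, 0.019, -0.041, 0.003, -0.907] rows>=3.6 -> [ 0.352 -0.399  0.242]
[-0.081, -0.003, 0.019, -0.041, 0.003, -0.907] rows>=3.6 -> [ 0.362 -0.391  0.243]
[-0.071, -0.038, 0.019, -0.041, 0.003, -0.907] rows>=3.6 -> [ 0.371 -0.384  0.245]
[-0.047, -0.066, 0.017, -0.041, 0.003, -0.907] rows>=3.6 -> [ 0.381 -0.376  0.247]
[-0.013, -0.08, 0.016, -0.041, 0.003, -0.907] rows>=3.6 -> [ 0.39  -0.368  0.248]
[0.023, -0.078, 0.014, -0.041, 0.003, -0.907] rows>=3.6 -> [ 0.4  -0.36  0.25]
```

Request:
send_rows(motion=[[0,0,-0.2,0,0,0.95],[0,0,-0.2,0,0,0.95],[0,0,-0.2,0,0,0.95],[0,0,-0.2,0,0,0.95]])

```text
clock: 5.3
ee_pos: [0.328, -0.4068, 0.2655]
orientation: [0.098, 0.963, 0.004, 0.251]
force: [0.5, -0.3, 0.1]
width: 0.0853
grip_force: 0.0
```

Request:
send_rows(motion=[[0,0,0,0,0,0.95],[0,0,0,0,0,0.95],[0,0,0,0,0,0.95],[0,0,0,0,0,0.95],[0,0,0,0,0,0.95]])

```text
clock: 5.72
ee_pos: [0.3283, -0.4063, 0.265]
orientation: [0.32, 0.914, 0.063, 0.243]
force: [-0.2, 0.4, -1.1]
width: 0.0855
grip_force: 0.0
```

```bash
sed -i 's/(.40,-.36,.25)/(.38,-.39,.24)/' flip.py; python3 flip.py
```

```text
[ 1.58   0.375 -0.61   2.113 -0.459  0.453  2.322]
t 5.72 at [ 0.3283 -0.4063  0.265 ] F [-0.2  0.4 -1.1] w 0.0855
[-0.017, 0.039, 0.051, 0.033, -0.022, 0.867] rows>=3.5 -> [ 0.337 -0.404  0.261]
[0.002, 0.043, 0.051, 0.033, -0.022, 0.867] rows>=3.5 -> [ 0.346 -0.401  0.257]
[0.02, 0.039, 0.05, 0.033, -0.022, 0.867] rows>=3.5 -> [ 0.354 -0.398  0.253]
[0.035, 0.027, 0.049, 0.033, -0.022, 0.867] rows>=3.5 -> [ 0.363 -0.395  0.248]
[0.044, 0.01, 0.048, 0.033, -0.022, 0.867] rows>=3.5 -> [ 0.371 -0.393  0.244]
[0.045, -0.008, 0.048, 0.033, -0.022, 0.867] rows>=3.5 -> [ 0.38 -0.39  0.24]
```

Request:
send_rows(motion=[[0,0.04,0.05,0.03,-0.02,0.87],[0,0.04,0.05,0.03,-0.02,0.87],[0,0.04,0.05,0.03,-0.02,0.87],[0,0.04,0.05,0.03,-0.02,0.87]])

```text
clock: 6.05
ee_pos: [0.3353, -0.4017, 0.26]
orientation: [0.511, 0.823, 0.105, 0.226]
force: [-0.5, 0.7, 0.4]
width: 0.0855
grip_force: 0.0
```

Request:
send_rows(motion=[[0,0.04,0.05,0.03,-0.02,0.87],[0,0.04,0.05,0.03,-0.02,0.87],[0,0.04,0.05,0.03,-0.02,0.87],[0,0.04,0.05,0.03,-0.02,0.87]])

```text
clock: 6.38
ee_pos: [0.3437, -0.3993, 0.2558]
orientation: [0.679, 0.693, 0.143, 0.198]
force: [-0.2, -1.3, 0.3]
width: 0.0852
grip_force: 0.0
```

Request:
send_rows(motion=[[0.02,0.04,0.05,0.03,-0.02,0.87],[0.02,0.04,0.05,0.03,-0.02,0.87],[0.02,0.04,0.05,0.03,-0.02,0.87],[0.02,0.04,0.05,0.03,-0.02,0.87]])

```text
clock: 6.72
ee_pos: [0.3526, -0.3967, 0.2517]
orientation: [0.814, 0.53, 0.174, 0.161]
force: [0.3, -0.7, -0.9]
width: 0.0851
grip_force: 0.0
```

Request:
send_rows(motion=[[0.03,0.03,0.05,0.03,-0.02,0.87],[0.03,0.03,0.05,0.03,-0.02,0.87],[0.03,0.03,0.05,0.03,-0.02,0.87],[0.03,0.03,0.05,0.03,-0.02,0.87]])

```text
clock: 7.05
ee_pos: [0.3613, -0.3949, 0.2475]
orientation: [0.912, 0.342, 0.196, 0.116]
force: [-0.3, 0.3, 0.2]
width: 0.0853
grip_force: 0.0
```

Request:
send_rows(motion=[[0.04,0.01,0.05,0.03,-0.02,0.87],[0.04,0.01,0.05,0.03,-0.02,0.87],[0.04,0.01,0.05,0.03,-0.02,0.87],[0.04,0.01,0.05,0.03,-0.02,0.87]])

```text
clock: 7.38
ee_pos: [0.3696, -0.3925, 0.2429]
orientation: [0.966, 0.138, 0.209, 0.066]
force: [-0.5, -0.3, -0.4]
width: 0.0852
grip_force: 0.0
```

Request:
send_rows(motion=[[0.04,0,0.05,0.03,-0.02,0.87],[0.04,0,0.05,0.03,-0.02,0.87],[0.04,0,0.05,0.03,-0.02,0.87],[0.04,0,0.05,0.03,-0.02,0.87],[0.04,0,0.05,0.03,-0.02,0.87]])

```text
clock: 7.8
ee_pos: [0.3779, -0.3914, 0.2384]
orientation: [0.974, -0.07, 0.213, 0.013]
force: [-0.7, -0.1, -0.9]
width: 0.0848
grip_force: 0.0
```

```bash
cat >> h.py <<'E'
DOWN=Rz(-up,-py); SLOPE=Rz(-en,-ey)
def jp():
    from station import bot
    print('j',np.round(bot.get_state()['joint_pos'],2))
E
python3 -c "
from h import *
jp();g=np.array([.4521,-.4005,.083])
plan([(g+.05*en,SLOPE)])"
```

```text
j [ 0.8   0.38  0.2   2.11 -0.86  0.52 -0.02]
t 7.8 at [ 0.3779 -0.3914  0.2384] F [-0.7 -0.1 -0.9] w 0.0848
[-0.067, -0.006, 0.828, -0.004, 0.537, -0.011] rows>=3.0 -> [ 0.42  -0.396  0.121]
```

Request:
send_rows(motion=[[-0.03,0,0.4,0,0.27,0],[-0.067,0,0.8,0,0.537,-0.011],[-0.067,0,0.828,0,0.537,-0.011],[-0.067,0,0.828,0,0.537,-0.011],[-0.067,0,0.828,0,0.537,-0.011],[-0.067,0,0.828,0,0.537,-0.011]])

```text
clock: 8.3
ee_pos: [0.4069, -0.4466, 0.1743]
orientation: [0.944, -0.059, 0.325, -0.007]
force: [-1.1, -1.3, 0.1]
width: 0.0854
grip_force: 0.0
```

```bash
python3 -c "
from h import *
jp();g=np.array([.4521,-.4005,.083])
plan([(g-.015*en,SLOPE)])"
```

```text
j [ 1.5   0.67 -0.59  2.09 -1.1   0.23  0.43]
t 8.3 at [ 0.4069 -0.4466  0.1743] F [-1.1 -1.3  0.1] w 0.0854
[-0.169, -0.3, 0.757, -0.12, 0.077, -0.016] rows>=3.0 -> [ 0.462 -0.402  0.072]
```

```bash
cat >> h.py <<'E'
def TILT(deg,x=ex,y=ey): 
    a=np.radians(deg);return Rz(-up*np.cos(a)+x*np.sin(a),-y)
G=np.array([.4521,-.4005,.083])
E
python3 -c "
from h import *
t=TILT(20)
plan([(G-.08*t[:,2],t)])"
```

```text
t 8.3 at [ 0.4069 -0.4466  0.1743] F [-1.1 -1.3  0.1] w 0.0854
[-0.01, -0.338, 0.151, -0.122, -0.621, 0.005] rows>=2.5 -> [ 0.425 -0.397  0.158]
```

Request:
send_rows(motion=[[0,-0.34,0.15,-0.12,-0.62,0],[0,-0.34,0.15,-0.12,-0.62,0],[0,-0.34,0.15,-0.12,-0.62,0],[0,-0.34,0.15,-0.12,-0.62,0],[0,-0.34,0.15,-0.12,-0.62,0],[0,-0.34,0.15,-0.12,-0.62,0]])

```text
clock: 8.8
ee_pos: [0.4358, -0.3879, 0.1641]
orientation: [0.983, -0.056, 0.174, 0.014]
force: [1.9, 0.7, 0.6]
width: 0.0855
grip_force: 0.0
```

```bash
python3 -c "
from h import *
t=TILT(20);jp()
plan([(G-.02*t[:,2],t),(G+.012*t[:,2],t)])"
```

```text
j [ 0.74  0.54  0.1   2.05 -0.78  0.38 -0.16]
t 8.8 at [ 0.4358 -0.3879  0.1641] F [1.9 0.7 0.6] w 0.0855
[-0.075, 0.066, 0.415, -0.0, -0.002, 0.05] rows>=1.5 -> [ 0.445 -0.4    0.102]
[0.0, -0.0, 0.213, 0.0, 0.0, 0.0] rows>=0.8 -> [ 0.456 -0.401  0.072]
```

Request:
send_rows(motion=[[-0.075,0.066,0.2,0,0,0.05],[-0.075,0.066,0.35,0,0,0.05],[-0.075,0.066,0.415,0,0,0.05],[-0.075,0.066,0.415,0,0,0.05],[-0.075,0.066,0.415,0,0,0.05],[-0.075,0.066,0.415,0,0,0.05]])

```text
clock: 9.3
ee_pos: [0.4381, -0.4043, 0.0999]
orientation: [0.982, -0.076, 0.173, 0.011]
force: [-0.4, -0.1, 0.4]
width: 0.0853
grip_force: 0.0
```

```bash
python3 -c "
from h import *
t=TILT(20);jp()
plan([(G+.011*t[:,2],t)])
wrist('tmp');wrist('w4')"
```

```text
j [ 0.84  0.66 -0.03  2.05 -0.94  0.25 -0.01]
t 9.3 at [ 0.4381 -0.4043  0.0999] F [-0.4 -0.1  0.4] w 0.0853
[0.044, -0.039, 0.21, 0.002, -0.0, -0.03] rows>=0.8 -> [ 0.456 -0.401  0.073]
```

View pics/w4.png

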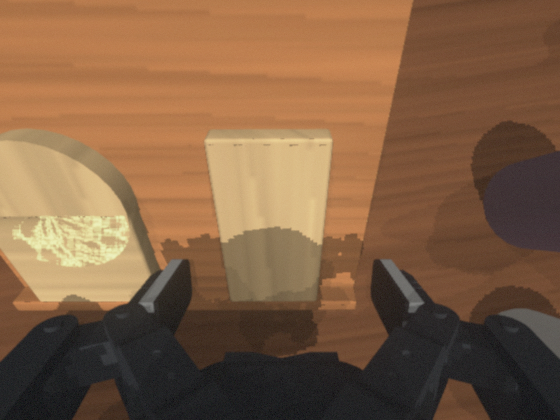

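The view shows the plaque (columns 207–330, rows 130–300) between the open fingers, clear of the arched blank at left. Joint 6 is near its limit, so I'll use a slightly smaller tilt.

```bash
python3 -c "
from h import *
t=TILT(13)
plan([(G-.011*en,t)])"
```

```text
t 9.4 at [ 0.4384 -0.4044  0.1003] F [-0.2 -0.6 -0.2] w 0.0854
[0.066, -0.04, 0.207, 0.001, -0.246, -0.03] rows>=1.0 -> [ 0.459 -0.401  0.075]
```

Request:
send_rows(motion=[[0.066,-0.04,0,0,-0.246,-0.03],[0.066,-0.04,0,0,-0.246,-0.03],[0.066,-0.04,0.07,0,-0.246,-0.03],[0.066,-0.04,0.12,0,-0.246,-0.03],[0.066,-0.04,0.16,0,-0.246,-0.03],[0.066,-0.04,0.19,0,-0.246,-0.03],[0.066,-0.04,0.207,0,-0.246,-0.03],[0.066,-0.04,0.207,0,-0.246,-0.03],[0.066,-0.04,0.207,0,-0.246,-0.03]])

```text
clock: 10.15
ee_pos: [0.4581, -0.4012, 0.073]
orientation: [0.991, -0.07, 0.112, 0.007]
force: [0.1, 0.8, -0.2]
width: 0.0855
grip_force: 0.0
```

```bash
python3 -c "
from h import *
t=TILT(13);jp()
plan([(G-.011*en,t)])"
```

```text
j [ 0.6   0.74  0.23  1.95 -0.82  0.4  -0.21]
t 10.15 at [ 0.4581 -0.4012  0.073 ] F [ 0.1  0.8 -0.2] w 0.0855
[0.009, 0.001, -0.008, -0.003, 0.004, -0.004] rows>=0.0 -> [ 0.459 -0.401  0.075]
```

Request:
send_rows(motion=[[0,0,0,0,0,0],[0,0,0,0,0,0],[0,0,0,0,0,0],[0,0,0,0,0,0],[0,0,0,0,0,0],[0,0,0,0,0,0]], grip=0.1, force=40)

```text
clock: 10.65
ee_pos: [0.4589, -0.401, 0.0739]
orientation: [0.991, -0.069, 0.112, 0.008]
force: [-3.3, 0.4, 5.5]
width: 0.0589
grip_force: 43.4
```

```bash
python3 -c "
from h import *
plan([(G,TILT(13))])
wrist('w5')"
```

```text
t 10.65 at [ 0.4589 -0.401   0.0739] F [-3.3  0.4  5.5] w 0.0589
[-0.031, 0.003, -0.07, -0.001, 0.003, -0.0] rows>=0.3 -> [ 0.452 -0.4    0.083]
```

View pics/w5.png

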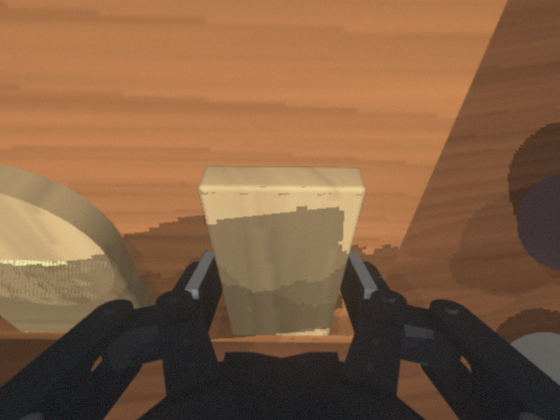

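The plaque is held squarely: its long sides are between the pads at (215,270) and (350,270), width 58.9 mm, and the arched blank is untouched. I'll lift straight up.

```bash
python3 -c "
from h import *
s=np.array([.4589,-.401,.0739])
P=TILT(-27,px,py)
plan([(s+[0,0,.14],TILT(13)),((.50,-.24,.32),TILT(-8)),((.60,.02,.32),P),((.633,.067,.20),P)])"
```

```text
t 10.7 at [ 0.4589 -0.4011  0.0739] F [-2.3  0.4  5.4] w 0.059
[0.208, -0.001, -0.91, -0.001, 0.003, -0.0] rows>=3.4 -> [ 0.459 -0.401  0.214]
[0.139, -0.551, -0.331, -0.0, -0.367, -0.0] rows>=2.4 -> [ 0.479 -0.32   0.267]
[0.076, -0.551, -0.351, -0.0, -0.367, 0.0] rows>=2.4 -> [ 0.5  -0.24  0.32]
[0.207, -0.905, -0.029, -0.06, -0.331, -0.189] rows>=3.3 -> [ 0.55 -0.11  0.32]
[0.282, -0.88, -0.096, -0.06, -0.331, -0.189] rows>=3.3 -> [0.6  0.02 0.32]
[0.575, -0.3, 0.605, 0.0, 0.0, -0.0] rows>=3.2 -> [0.633 0.067 0.2  ]
```

Request:
send_rows(motion=[[0.01,0,-0.05,0,0,0],[0.03,0,-0.15,0,0,0],[0.07,0,-0.3,0,0,0],[0.11,0,-0.5,0,0,0],[0.16,0,-0.7,0,0,0],[0.19,0,-0.83,0,0,0],[0.208,0,-0.91,0,0,0],[0.208,0,-0.91,0,0,0]])

```text
clock: 11.37
ee_pos: [0.4606, -0.4018, 0.2167]
orientation: [0.991, -0.068, 0.114, 0.009]
force: [-1.1, -0.8, -0.7]
width: 0.0586
grip_force: 43.4
```

Request:
send_rows(motion=[[0.01,-0.06,-0.03,0,-0.03,0],[0.04,-0.17,-0.1,0,-0.1,0],[0.08,-0.33,-0.2,0,-0.2,0],[0.12,-0.48,-0.29,0,-0.3,0],[0.14,-0.55,-0.33,0,-0.367,0],[0.14,-0.55,-0.33,0,-0.367,0]])

```text
clock: 11.87
ee_pos: [0.4837, -0.3166, 0.2663]
orientation: [0.998, -0.066, 0.021, 0.0]
force: [0.4, 0.1, -0.6]
width: 0.0589
grip_force: 43.4
```

Request:
send_rows(motion=[[0.01,-0.06,-0.03,0,-0.03,0],[0.03,-0.17,-0.1,0,-0.1,0],[0.05,-0.33,-0.2,0,-0.2,0],[0.07,-0.48,-0.3,0,-0.3,0],[0.08,-0.55,-0.35,0,-0.367,0],[0.08,-0.55,-0.35,0,-0.367,0]])

```text
clock: 12.37
ee_pos: [0.5036, -0.2377, 0.3187]
orientation: [0.995, -0.066, -0.07, -0.006]
force: [1.6, -0.2, -1.5]
width: 0.0592
grip_force: 43.4
```

```bash
python3 -c "
from h import *
jp();P=TILT(-27,px,py)
plan([((.60,.02,.32),P)])"
```

```text
j [-0.03  0.56  0.68  1.55 -0.29  1.28 -1.01]
t 12.37 at [ 0.5036 -0.2377  0.3187] F [ 1.6 -0.2 -1.5] w 0.0592
[0.202, -0.894, -0.031, -0.06, -0.329, -0.182] rows>=3.3 -> [ 0.552 -0.109  0.319]
[0.272, -0.87, -0.097, -0.06, -0.329, -0.182] rows>=3.3 -> [0.6  0.02 0.32]
```

Request:
send_rows(motion=[[0.02,-0.08,0,0,-0.03,-0.02],[0.05,-0.22,-0.01,-0.015,-0.08,-0.05],[0.1,-0.45,-0.015,-0.03,-0.16,-0.09],[0.15,-0.67,-0.02,-0.05,-0.25,-0.14],[0.19,-0.84,-0.03,-0.06,-0.31,-0.17],[0.2,-0.89,-0.03,-0.06,-0.33,-0.18],[0.2,-0.89,-0.03,-0.06,-0.33,-0.18]])

```text
clock: 12.95
ee_pos: [0.5501, -0.1097, 0.3174]
orientation: [0.988, -0.021, -0.154, -0.0]
force: [0.1, -0.2, -1.3]
width: 0.0584
grip_force: 43.4
```

Request:
send_rows(motion=[[0.02,-0.08,-0.01,0,-0.03,-0.02],[0.06,-0.22,-0.03,-0.015,-0.08,-0.05],[0.13,-0.45,-0.05,-0.03,-0.16,-0.09],[0.2,-0.67,-0.08,-0.05,-0.25,-0.14],[0.25,-0.82,-0.09,-0.06,-0.31,-0.17],[0.27,-0.87,-0.1,-0.06,-0.33,-0.18],[0.27,-0.87,-0.1,-0.06,-0.33,-0.18]])

```text
clock: 13.53
ee_pos: [0.5991, 0.0178, 0.3191]
orientation: [0.972, 0.025, -0.235, 0.006]
force: [-0.5, 0.8, -0.9]
width: 0.0589
grip_force: 43.4
```

```bash
cat > hold.py <<'E'
from h import *
np.set_printoptions(precision=4,suppress=True)
def look(name):
    """plaque face in tool frame, from wrist + top"""
    from station import bot
    wrist('tmp');c=wrist(name);p=cloud(c,c['tool_from_camera']);hsv=cv2.cvtColor(c['image'],cv2.COLOR_RGB2HSV)
    k=(abs(p[...,1])<.034)&(p[...,2]>-.06)&(p[...,2]<.07)&(abs(p[...,0])<.12)&(hsv[...,0]>=14)&(hsv[...,0]<32)&(hsv[...,1]<170)
    k=cv2.morphologyEx(k.astype(np.uint8),cv2.MORPH_OPEN,np.ones((5,5)))
    n,l,st,_=cv2.connectedComponentsWithStats(k);i=1+np.argmax(st[1:,4]);k=l==i;print('px',st[i])
    P=p[k];m=np.median(P,0)
    for _ in range(3):
        V=np.linalg.svd(P-P.mean(0),full_matrices=False)[2];n=V[2]*-np.sign(V[2][2]);d=(P-P.mean(0))@n;P=P[abs(d)<.003]
    print('normal in tool',n,'pitch',np.degrees(np.arctan2(n[0],-n[2])))
    a=np.array([1,0,0])-n*n[0];a/=np.linalg.norm(a);b=np.cross(n,a);o=P.mean(0)
    q=np.c_[(P-o)@a,(P-o)@b].astype(np.float32);print('rect',cv2.minAreaRect(q),'min',q.min(0),'max',q.max(0),'o',o,'a',a)
    return c
if __name__=='__main__':
    import sys;jp();look(sys.argv[1])
E
python3 hold.py w6
```

```text
j [-0.31  0.83  0.58  1.09 -0.31  1.79 -1.32]
px [  199   165   166   170 23047]
normal in tool [-0.4527 -0.0094 -0.8916] pitch -26.919737584496197
rect ((-0.018086757510900497, -5.085393786430359e-05), (0.06264935433864594, 0.12058570235967636), 88.59225463867188) min [-0.0787 -0.0318] max [0.0422 0.0309] o [ 0.0123  0.0005 -0.018 ] a [ 0.8917 -0.0048 -0.4527]
```

View pics/w6.png

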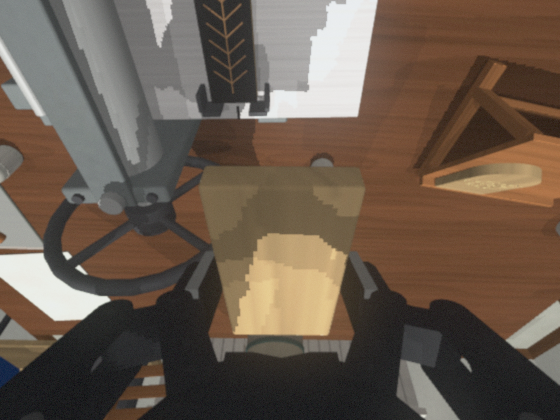

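The view shows the plaque flat-pitched in the fingers (rows 168–335, columns 203–360). The block and its near corners are at (230,50), (207,100) and (262,97), and the arched blank is still in place. The measured pitch is 26.9°, as planned. I'll go to a hover above the register.

```bash
cat >> h.py <<'E'
U=np.array([.0022,.0005,.0024]); REG=np.array([.633,.067,.100]); PL=TILT(-27,px,py)
def put(h,reg=None): return ((REG if reg is None else np.array(reg))+up*h-PL@U,PL)
E
python3 -c "
from h import *
plan([put(.10),put(.022)])"
```

```text
t 13.63 at [0.598  0.0139 0.3206] F [-0.6 -0.8 -0.7] w 0.0588
[0.574, -0.349, 0.585, -0.003, 0.004, -0.023] rows>=3.2 -> [0.632 0.067 0.203]
[0.236, 0.0, 0.463, 0.0, 0.0, -0.0] rows>=1.9 -> [0.632 0.067 0.125]
```

Request:
send_rows(motion=[[0.05,-0.03,0.05,0,0,-0.01],[0.14,-0.09,0.14,0,0,-0.02],[0.28,-0.17,0.28,0,0,-0.023],[0.42,-0.26,0.43,0,0,-0.023],[0.53,-0.32,0.54,0,0,-0.023],[0.574,-0.349,0.585,0,0,-0.023],[0.574,-0.349,0.585,0,0,-0.023]])

```text
clock: 14.22
ee_pos: [0.6311, 0.0717, 0.1996]
orientation: [0.971, 0.03, -0.237, 0.005]
force: [0.3, -0.1, -0.0]
width: 0.0589
grip_force: 43.3
```

Request:
send_rows(motion=[[0.02,0,0.05,0,0,0],[0.07,0,0.13,0,0,0],[0.13,0,0.25,0,0,0],[0.18,0,0.36,0,0,0],[0.22,0,0.43,0,0,0],[0.236,0,0.463,0,0,0],[0.236,0,0.463,0,0,0],[0.236,0,0.463,0,0,0]])

```text
clock: 14.88
ee_pos: [0.6328, 0.0701, 0.1259]
orientation: [0.972, 0.029, -0.234, 0.005]
force: [1.3, 0.3, -0.4]
width: 0.0585
grip_force: 43.4
```

Run:
```python
from h import *
from station import cams
jp();wrist('tmp');c=wrist('w7');plan([put(.022)])
t=cams.camera('top');np.savez('t7.npz',**t)
a=cv2.resize(c['image'][:,:],None,fx=1.0,fy=1.0);b=cv2.resize(t['image'][150:225,195:285],(560,467),interpolation=cv2.INTER_CUBIC)
a=cv2.resize(c['image'][60:340,150:420],None,fx=1.5,fy=1.5,interpolation=cv2.INTER_CUBIC)
b=cv2.resize(t['image'][150:225,205:280],(390,390),interpolation=cv2.INTER_CUBIC)
o=np.zeros((420,800,3),np.uint8);o[:420,:405]=a;o[:390,408:798]=b;cv2.imwrite('pics/w7c.png',o[:,:,::-1])
```

```text
j [-0.35  1.05  0.52  1.14 -0.4   1.54 -1.35]
t 14.98 at [0.6331 0.0703 0.1265] F [ 0.1 -0.8  0.1] w 0.0584
[-0.003, 0.018, 0.012, -0.004, -0.001, 0.007] rows>=0.1 -> [0.632 0.067 0.125]
```

View pics/w7c.png

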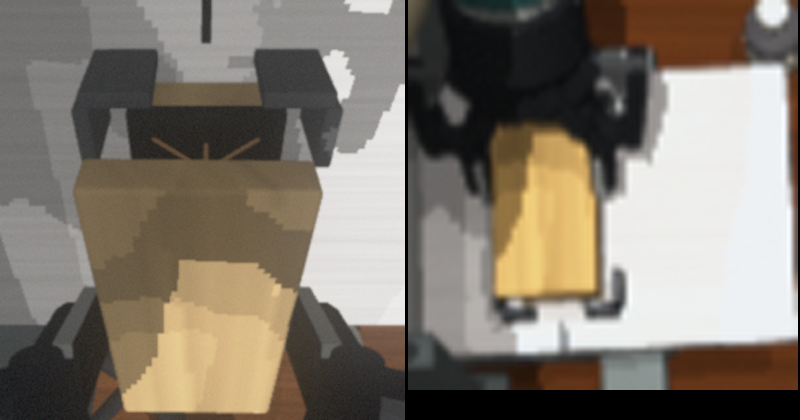

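The composite's left panel (wrist, upside-down, right = −y) shows the far corners spanning columns 75–340, with the tick at 206. The plaque's end spans 75–322, so it needs to move about 2.5 mm toward −y, which agrees with the planner's residual. Next I'll check the offset in x numerically.

Run:
```python
from h import *
np.set_printoptions(precision=4,suppress=True,linewidth=200)
c=dict(np.load('w7.npz'));T=c['T'];g=cv2.cvtColor(c['image'],cv2.COLOR_RGB2GRAY);p=cloud(c,T)
r0=(np.array([0,0,0]))
def loc(P): d=P-REG; return np.stack([d@px,d@py,P[...,2]],-1)
L=loc(p)
for col in (212,222,240,340,350,360):
    print(col); print(np.array([[r,g[r,col],*(1000*L[r,col]).round(1)] for r in range(90,180,3)]).T.round(0).astype(int))
for (u,v) in((281,166.7),(281,187)):
    print(loc(ray(c,[(u,v)],.1265,T)),loc(ray(c,[(u,v)],.1365,T)))
```

```text
212
[[                  90                   93                   96                   99                  102                  105                  108                  111                  114
                   117                  120                  123                  126                  129                  132                  135                  138                  141
                   144                  147                  150                  153                  156                  159                  162                  165                  168
                   171                  174                  177]
 [                 128                  106                   64                   60                   60                   58                   59                   60                   60
                    57                   58                   60                   59                   57                   50                   51                   52                   53
                    53                   53                   53           
[... 4659 characters left out ...]
44 147 150 153 156 159 162 165 168 171 174 177]
 [147  80  64  62  61  65  60  66  64  64  67  69  70  71  62  60  61  61  63  65  58  62  62  66  65  66  70 132 132 103]
 [ 70  70  70  69  69  70  70  69  70  70  70  69  67  66  59  58  57  55  56  54  53  53  51  50  50  48  47  23  60  59]
 [-34 -33 -33 -32 -32 -31 -31 -30 -30 -29 -29 -28 -29 -29 -32 -32 -32 -33 -32 -32 -32 -32 -32 -32 -32 -32 -33 -42 -26 -26]
 [ 80  82  85  87  90  94  97  98 102 105 107 109 108 108  98  99  99  99 102 102 103 105 105 106 107 107 108  79 129 130]]
[[0.061  0.0028 0.1265]] [[0.0683 0.0028 0.1365]]
[[0.0512 0.0028 0.1265]] [[0.0595 0.0028 0.1365]]<stdin>:8: RuntimeWarning: invalid value encountered in cast
```

```bash
python3 -c "
from h import *
t=np.array([.6359,.0685,0])
plan([(t+[0,0,.1265],PL),(t+[0,0,.1045],PL)])"
```

```text
t 15.03 at [0.6331 0.0704 0.1265] F [ 0.2  0.5 -0.5] w 0.0585
[0.016, 0.014, -0.008, -0.004, -0.001, 0.008] rows>=0.1 -> [0.636 0.068 0.126]
[0.067, -0.0, 0.131, 0.0, 0.0, -0.0] rows>=0.5 -> [0.636 0.068 0.104]
```

Request:
send_rows(motion=[[0.016,0.014,-0.008,0,0,0.008],[0.016,0.014,-0.008,0,0,0.008],[0.016,0.014,-0.008,0,0,0.008],[0.016,0.014,-0.008,0,0,0.008]])

```text
clock: 15.37
ee_pos: [0.6353, 0.0685, 0.1254]
orientation: [0.972, 0.028, -0.234, 0.006]
force: [-0.3, 0.6, -0.7]
width: 0.0589
grip_force: 43.4
```

```bash
cat > chk.py <<'E'
from h import *
import sys
np.set_printoptions(precision=1,suppress=True,linewidth=200)
t=np.array([.6359,.0685,.1265]);plan([(t-[0,0,.011],PL),(t-[0,0,.022],PL)])
c=wrist('w8');p=cloud(c,c['T']);d=p-REG;L=1000*np.stack([d@px,d@py,p[...,2]],-1)
roi=L[80:330,190:380].reshape(-1,3);roi=roi[~np.isnan(roi).any(1)]
f=lambda a,b:[np.percentile(a,q) for q in b]
top=roi[(roi[:,2]>106.5)&(roi[:,2]<110)&(roi[:,0]>55)&(roi[:,0]<75)];A=top[(abs(top[:,1])<28)]
print('corner top far-arm x 2,98%',f(A[:,0],(2,98)))
w=roi[(roi[:,2]>100)&(roi[:,2]<107)&(roi[:,0]>45)&(roi[:,0]<62)]
print('inner faces y L/R',np.median(w[w[:,1]>25,1]),np.median(w[w[:,1]<-25,1]))
e=roi[(roi[:,2]>112)&(roi[:,0]>50)&(roi[:,0]<66)];e=e[e[:,2]<np.percentile(e[:,2],60)]
print('plaque end x',np.median(e[:,0]),'y',f(e[:,1],(1,99)),'zmin',f(e[:,2],(1,)),'xL/xR',np.median(e[e[:,1]>10,0]),np.median(e[e[:,1]<-10,0]))
E
python3 chk.py
```

```text
t 15.37 at [0.6 0.1 0.1] F [-0.3  0.6 -0.7] w 0.0589
[0.034, 0.0, 0.057, -0.004, 0.003, -0.001] rows>=0.2 -> [0.6 0.1 0.1]
[0.033, 0.0, 0.065, 0.0, -0.0, -0.0] rows>=0.3 -> [0.6 0.1 0.1]
corner top far-arm x 2,98% [np.float64(64.92524531971), np.float64(69.9227426651554)]
inner faces y L/R 32.81775454743386 -32.29352447940251
plaque end x 62.01505850876453 y [np.float64(-28.132947061900843), np.float64(29.856140813605972)] zmin [np.float64(123.11388779267514)] xL/xR 62.0525327875933 61.9518270958077
```

Request:
send_rows(motion=[[0.015,0.003,0.02,0,0.003,0],[0.026,0.003,0.045,0,0.003,0],[0.037,0.003,0.068,0,0.003,0],[0.047,0.003,0.088,0,0.003,0],[0.055,0.003,0.104,0,0.003,0],[0.062,0.003,0.116,0,0.003,0],[0.066,0.003,0.123,0,0.003,0],[0.066,0.003,0.123,0,0.003,0],[0.066,0.003,0.123,0,0.003,0]])

```text
clock: 16.17
ee_pos: [0.6357, 0.0682, 0.1044]
orientation: [0.972, 0.028, -0.233, 0.006]
force: [0.2, 0.3, -0.4]
width: 0.0587
grip_force: 43.4
```

```bash
sed -i "s/t=np.array.*/plan([((.636,.0682,.1025),PL)])/" chk.py; python3 chk.py; python3 -c "
from station import bot
s=bot.get_state();print(s['ee_pos'],s['force'],s['wrist_torque'])"
```

```text
t 16.17 at [0.6 0.1 0.1] F [ 0.2  0.3 -0.4] w 0.0587
[0.008, -0.0, 0.01, -0.004, 0.0, -0.001] rows>=0.0 -> [0.6 0.1 0.1]
corner top far-arm x 2,98% [np.float64(61.84847133779931), np.float64(69.8965954069888)]
inner faces y L/R 32.83322877148044 -32.218045173582674
plaque end x 59.52771632437174 y [np.float64(-28.54929624495734), np.float64(29.510015649316653)] zmin [np.float64(112.09945466859008)] xL/xR 58.8611501650244 60.48835649178629
[0.63573592 0.06815607 0.10449459] [ 0.25427123 -0.12132936 -0.49682008] [ 0.01010771 -0.56553943  0.01138384]
```

Request:
send_rows(motion=[[0.002,0,0.004,0,0,0],[0.004,0,0.008,0,0,0],[0.006,0,0.012,0,0,0],[0.006,0,0.012,0,0,0]])

```text
clock: 16.55
ee_pos: [0.6357, 0.0682, 0.1025]
orientation: [0.972, 0.028, -0.233, 0.006]
force: [-0.3, 0.7, 0.0]
width: 0.0586
grip_force: 43.4
```

Request:
send_rows(motion=[[0.002,0,0.003,0,0,0],[0.003,0,0.006,0,0,0],[0.004,0,0.008,0,0,0],[0.004,0,0.008,0,0,0]])

```text
clock: 16.88
ee_pos: [0.6357, 0.0682, 0.1024]
orientation: [0.972, 0.028, -0.233, 0.006]
force: [0.3, 0.1, 6.2]
width: 0.0589
grip_force: 44.0
```

Request:
send_rows(motion=[[0,0,0,0,0,0],[0,0,0,0,0,0],[0,0,0,0,0,0],[0,0,0,0,0,0],[0,0,0,0,0,0]], grip=0.7)

```text
clock: 17.3
ee_pos: [0.6355, 0.0682, 0.1007]
orientation: [0.972, 0.028, -0.234, 0.006]
force: [-1.2, -0.3, 0.1]
width: 0.0731
grip_force: 0.0
```

Request:
send_rows(motion=[[-0.01,0,-0.02,0,0,0],[-0.04,0,-0.07,0,0,0],[-0.07,0,-0.14,0,0,0],[-0.13,0,-0.25,0,0,0],[-0.2,0,-0.4,0,0,0],[-0.28,0,-0.55,0,0,0],[-0.3,0,-0.6,0,0,0],[-0.3,0,-0.6,0,0,0]])

```text
clock: 17.97
ee_pos: [0.6382, 0.0677, 0.2053]
orientation: [0.973, 0.028, -0.23, 0.006]
force: [0.8, 0.5, 0.9]
width: 0.0724
grip_force: 0.0
```

Run:
```python
from h import *
np.set_printoptions(precision=1,suppress=True,linewidth=160)
jp();c=wrist('tmp');c=wrist('w9');p=cloud(c,c['T']);d=p-REG;L=1000*np.stack([d@px,d@py,p[...,2]],-1)
hsv=cv2.cvtColor(c['image'],cv2.COLOR_RGB2HSV)
k=(abs(L[...,0])<75)&(abs(L[...,1])<45)&(L[...,2]>95)&(L[...,2]<135)&(hsv[...,1]>70)
k=cv2.morphologyEx(k.astype(np.uint8),cv2.MORPH_OPEN,np.ones((3,3)))>0
Q=L[k];Q=Q[(Q[:,2]>108)];A=np.c_[Q[:,:2],np.ones(len(Q))];s=np.linalg.lstsq(A,Q[:,2],rcond=None)[0];r=Q[:,2]-A@s;Q=Q[abs(r)<2]
print('plaque top z=',s*[100,100,1],'(mm per 100)',len(Q),cv2.minAreaRect(Q[:,:2].astype(np.float32)))
plan([((.60,.0,.33),Rz(-up,px))])
```

```text
j [-0.3  1.   0.5  1.1 -0.4  1.7 -1.4]
plaque top z= [ -0.2  -0.  112.8] (mm per 100) 11787 ((3.185344696044922, 0.6125125885009766), (59.62618637084961, 120.73099517822266), 89.5144271850586)
t 18.07 at [0.6 0.1 0.2] F [-0.3  0.2 -0.3] w 0.0725
[-0.157, 0.11, -0.16, -0.186, 0.184, -0.77] rows>=3.3 -> [0.6 0.1 0.2]
[-0.175, 0.06, -0.168, -0.186, 0.184, -0.77] rows>=3.3 -> [0.6 0.  0.3]
[-0.172, 0.009, -0.181, -0.186, 0.184, -0.77] rows>=3.3 -> [0.6 0.  0.3]
[-0.149, -0.036, -0.197, -0.186, 0.184, -0.77] rows>=3.3 -> [0.6 0.  0.3]
```

```bash
cat >> h.py <<'E'
HUB=np.array([.464,.161,.151])
def WH(a,back=0.,depth=.017,k=.5,hub=None):
    h=HUB if hub is None else np.array(hub)
    t=k*a;z=-(-np.sin(t)*py+np.cos(t)*up);p=h+.105*(-np.sin(a)*py+np.cos(a)*up)
    return p+z*(depth-back),Rz(z,px)
def arc(a0,a1,n,pose=None,**kw):
    """rows of one call: from present pose (should be WH(a0)) along the arc to a1"""
    if pose is None:
        from station import bot
        s=bot.get_state();pose=(np.array(s['ee_pos']),R.from_quat(s['orientation']).as_matrix())
    p,r=pose;o=[]
    for i in range(1,n+1):
        pt,rt=WH(a0+(a1-a0)*i/n,**kw);o.append(np.round(np.r_[r.T@(pt-p)/.15,R.from_matrix(r.T@rt).as_rotvec()/.5],3).tolist())
    print(o)
E
python3 -c "
from h import *
plan([((.60,.08,.36),PL),((.50,.14,.40),Rz(-up,px)),WH(0,back=.10)])"
```

```text
t 18.07 at [0.6364 0.0682 0.2017] F [-0.3  0.2 -0.3] w 0.0725
[-0.69, -0.095, -0.833, -0.005, -0.001, -0.0] rows>=3.9 -> [0.6  0.08 0.36]
[-0.173, -0.109, 0.014, -0.185, 0.185, -0.77] rows>=3.3 -> [0.575 0.095 0.37 ]
[-0.12, -0.167, -0.013, -0.185, 0.185, -0.77] rows>=3.3 -> [0.55 0.11 0.38]
[-0.046, -0.197, -0.038, -0.185, 0.185, -0.77] rows>=3.3 -> [0.525 0.125 0.39 ]
[0.034, -0.194, -0.057, -0.185, 0.185, -0.77] rows>=3.3 -> [0.5  0.14 0.4 ]
[0.154, -0.232, 0.407, 0.0, -0.0, 0.0] rows>=1.8 -> [0.464 0.161 0.339]
```

Request:
send_rows(motion=[[-0.2,-0.03,-0.25,0,0,0],[-0.4,-0.06,-0.5,0,0,0],[-0.69,-0.1,-0.83,0,0,0],[-0.69,-0.1,-0.83,0,0,0],[-0.69,-0.1,-0.83,0,0,0],[-0.69,-0.1,-0.83,0,0,0]], grip=0.1)

```text
clock: 18.57
ee_pos: [0.6002, 0.081, 0.3606]
orientation: [0.972, 0.028, -0.232, 0.006]
force: [0.6, 0.1, -1.1]
width: 0.0468
grip_force: 0.0
```

Request:
send_rows(motion=[[-0.17,-0.11,0,-0.185,0.185,-0.77],[-0.17,-0.11,0,-0.185,0.185,-0.77],[-0.17,-0.11,0,-0.185,0.185,-0.77],[-0.17,-0.11,0,-0.185,0.185,-0.77]])

```text
clock: 18.9
ee_pos: [0.5752, 0.0975, 0.3695]
orientation: [0.956, 0.227, -0.185, 0.004]
force: [0.7, -0.3, 0.2]
width: 0.0472
grip_force: 0.0
```

Request:
send_rows(motion=[[-0.12,-0.17,-0.01,-0.185,0.185,-0.77],[-0.12,-0.17,-0.01,-0.185,0.185,-0.77],[-0.12,-0.17,-0.01,-0.185,0.185,-0.77],[-0.12,-0.17,-0.01,-0.185,0.185,-0.77]])

```text
clock: 19.23
ee_pos: [0.5498, 0.1117, 0.38]
orientation: [0.902, 0.412, -0.127, 0.002]
force: [-0.2, -0.5, 0.0]
width: 0.0471
grip_force: 0.0
```

Request:
send_rows(motion=[[-0.05,-0.2,-0.04,-0.185,0.185,-0.77],[-0.05,-0.2,-0.04,-0.185,0.185,-0.77],[-0.05,-0.2,-0.04,-0.185,0.185,-0.77],[-0.05,-0.2,-0.04,-0.185,0.185,-0.77]])

```text
clock: 19.57
ee_pos: [0.5245, 0.1257, 0.3907]
orientation: [0.811, 0.581, -0.065, 0.001]
force: [0.1, -0.1, 0.2]
width: 0.047
grip_force: 0.0
```

Request:
send_rows(motion=[[0.03,-0.19,-0.06,-0.185,0.185,-0.77],[0.03,-0.19,-0.06,-0.185,0.185,-0.77],[0.03,-0.19,-0.06,-0.185,0.185,-0.77],[0.03,-0.19,-0.06,-0.185,0.185,-0.77],[0.03,-0.19,-0.06,-0.185,0.185,-0.77],[0.03,-0.19,-0.06,-0.185,0.185,-0.77]])

```text
clock: 20.07
ee_pos: [0.5008, 0.1398, 0.4009]
orientation: [0.688, 0.725, -0.0, -0.001]
force: [0.9, 0.2, 0.1]
width: 0.0467
grip_force: 0.0
```

Run:
```python
from h import *
from scipy.optimize import least_squares
np.set_printoptions(precision=4,suppress=True,linewidth=160)
jp();wrist('tmp');c=wrist('w10');p=cloud(c,c['T'])
W=p[(p[...,2]>.17)&(p[...,0]<.49)&(p[...,0]>.42)&(p[...,1]>.03)&(p[...,1]<.29)];print(len(W),W.min(0),W.max(0))
O=np.array([.464,.161,.151])
def res(a):
    d=W-np.r_[a[:3]];x=d@px;rr=np.hypot(d@py,d@up);return np.hypot(rr-.105,x)-.008
f=least_squares(res,O,loss='soft_l1',f_scale=.002);print('hub',f.x,np.median(abs(f.fun)))
plan([WH(-.9,back=.07,hub=f.x)])
```

```text
j [-0.49  0.29  0.23  1.61 -0.07  1.25 -0.2 ]
26345 [0.4347 0.0609 0.17  ] [0.49   0.2744 0.5015]
hub [0.4581 0.1831 0.372 ] 0.012236553702070475
t 20.17 at [0.501  0.1404 0.4009] F [ 0.1  0.5 -0.6] w 0.0468
[0.502, -0.137, -0.28, -0.002, -0.451, -0.003] rows>=2.1 -> [0.477 0.214 0.443]
[0.426, -0.136, -0.385, -0.002, -0.451, -0.003] rows>=2.1 -> [0.452 0.288 0.485]
```

```bash
cat > hubfit.py <<'E'
from h import *
from scipy.optimize import least_squares
np.set_printoptions(precision=4,suppress=True,linewidth=160)
c=dict(np.load('w10.npz'));p=cloud(c,c['T'])
W=p[(p[...,2]>.18)&(p[...,2]<.275)&(p[...,0]<.482)&(p[...,0]>.43)&(p[...,1]>.03)&(p[...,1]<.29)];print(len(W),W.min(0),W.max(0))
def res(a):
    d=W-a;return np.hypot(np.hypot(d@py,d@up)-.105,d@px)-.008
f=least_squares(res,[.464,.161,.151],loss='soft_l1',f_scale=.001);print('hub',f.x,np.median(abs(f.fun)))
plan([WH(-.9,back=.06,hub=f.x)])
E
python3 hubfit.py
```

```text
3179 [0.4501 0.0609 0.1802] [0.4771 0.2716 0.264 ]
hub [0.463  0.1639 0.1496] 0.00037556713360411154
t 20.17 at [0.501  0.1404 0.4009] F [ 0.1  0.5 -0.6] w 0.0468
[0.842, -0.245, 0.984, -0.005, -0.902, -0.005] rows>=4.7 -> [0.457 0.265 0.254]
```

Request:
send_rows(motion=[[0.4,-0.12,0.3,0,-0.4,0],[0.7,-0.2,0.6,0,-0.7,0],[0.84,-0.245,0.98,0,-0.9,0],[0.84,-0.245,0.98,0,-0.9,0],[0.84,-0.245,0.98,0,-0.9,0],[0.84,-0.245,0.98,0,-0.9,0],[0.84,-0.245,0.98,0,-0.9,0]])

```text
clock: 20.75
ee_pos: [0.4557, 0.2654, 0.2527]
orientation: [0.668, 0.71, -0.155, 0.162]
force: [0.9, -0.9, 1.1]
width: 0.0469
grip_force: 0.0
```

```bash
sed -i 's/^HUB=.*/HUB=np.array([.463,.1639,.1496])/' h.py; python3 -c "
from h import *
jp();plan([WH(-.9)])"
```

```text
j [-0.94  0.6   0.23  1.65  0.24  1.21 -0.79]
t 20.75 at [0.4557 0.2654 0.2527] F [ 0.9 -0.9  1.1] w 0.0469
[-0.007, 0.01, 0.397, -0.003, 0.004, 0.006] rows>=1.4 -> [0.459 0.239 0.2  ]
```

Request:
send_rows(motion=[[-0.007,0.01,0.13,0,0.004,0.006],[-0.007,0.01,0.26,0,0.004,0.006],[-0.007,0.01,0.36,0,0.004,0.006],[-0.007,0.01,0.397,0,0.004,0.006],[-0.007,0.01,0.397,0,0.004,0.006]])

```text
clock: 21.17
ee_pos: [0.4607, 0.2356, 0.2024]
orientation: [0.672, 0.707, -0.152, 0.162]
force: [-0.4, 0.1, 1.0]
width: 0.0469
grip_force: 0.0
```

Request:
send_rows(motion=[[0,0,0,0,0,0],[0,0,0,0,0,0],[0,0,0,0,0,0],[0,0,0,0,0,0],[0,0,0,0,0,0],[0,0,0,0,0,0]], grip=-0.9, force=50)

```text
clock: 21.67
ee_pos: [0.4598, 0.2386, 0.203]
orientation: [0.671, 0.708, -0.151, 0.161]
force: [-1.6, 1.0, 5.8]
width: 0.014
grip_force: 49.3
```

```bash
python3 -c "
from h import *
jp();plan([WH(-.9)]);arc(-.9,0,10);arc(0,.9,10,pose=WH(0))"
```

```text
j [-0.9   0.63  0.23  1.74  0.25  1.06 -0.8 ]
t 21.67 at [0.4598 0.2386 0.203 ] F [-1.6  1.   5.8] w 0.014
[0.01, -0.008, 0.02, 0.002, -0.01, -0.006] rows>=0.1 -> [0.459 0.239 0.2  ]
[[-0.042, -0.007, -0.005, 0.002, 0.08, -0.006], [-0.097, -0.007, -0.025, 0.002, 0.17, -0.006], [-0.153, -0.007, -0.04, 0.003, 0.26, -0.006], [-0.211, -0.007, -0.049, 0.003, 0.35, -0.006], [-0.269, -0.007, -0.053, 0.003, 0.44, -0.006], [-0.327, -0.007, -0.052, 0.003, 0.53, -0.006], [-0.384, -0.006, -0.045, 0.003, 0.62, -0.006], [-0.441, -0.006, -0.033, 0.003, 0.71, -0.006], [-0.496, -0.006, -0.016, 0.003, 0.8, -0.006], [-0.549, -0.006, 0.006, 0.004, 0.89, -0.005]]
[[-0.058, -0.0, 0.003, 0.0, 0.09, -0.0], [-0.115, 0.0, 0.011, -0.0, 0.18, 0.0], [-0.171, 0.0, 0.024, -0.0, 0.27, -0.0], [-0.226, -0.0, 0.043, -0.0, 0.36, -0.0], [-0.279, 0.0, 0.067, -0.0, 0.45, 0.0], [-0.33, 0.0, 0.095, 0.0, 0.54, 0.0], [-0.377, -0.0, 0.129, -0.0, 0.63, -0.0], [-0.422, -0.0, 0.166, 0.0, 0.72, 0.0], [-0.462, -0.0, 0.208, -0.0, 0.81, 0.0], [-0.499, 0.0, 0.254, -0.0, 0.9, 0.0]]
```

Request:
send_rows(motion=[[-0.052,0,-0.024,0,0.09,0],[-0.107,0,-0.044,0,0.18,0],[-0.164,0,-0.059,0,0.27,0],[-0.222,0,-0.068,0,0.36,0],[-0.28,0,-0.072,0,0.45,0],[-0.338,0,-0.071,0,0.54,0],[-0.396,0,-0.064,0,0.63,0],[-0.453,0,-0.052,0,0.72,0],[-0.508,0,-0.035,0,0.81,0],[-0.562,0,-0.014,0,0.9,0],[-0.562,0,-0.014,0,0.9,0]])

```text
clock: 22.58
ee_pos: [0.4647, 0.1616, 0.2412]
orientation: [0.689, 0.725, 0.004, -0.001]
force: [-0.5, 0.2, 3.7]
width: 0.0144
grip_force: 50.0
```

```bash
cat > ang.py <<'E'
from h import *
def bed(name=None):
    """bed-edge line / pointers seen by top camera; prints plaque position"""
    from station import cams
    t=cams.camera('top');p=cloud(t);hsv=cv2.cvtColor(t['image'],cv2.COLOR_RGB2HSV)
    if name: np.savez(name+'.npz',**t)
    d=p-REG;L=1000*np.stack([d@px,d@py,p[...,2]],-1)
    k=(abs(L[...,0]-3)<70)&(L[...,1]>-60)&(L[...,1]<260)&(L[...,2]>106)&(L[...,2]<121)&(hsv[...,0]>13)&(hsv[...,0]<30)&(hsv[...,1]>60)&(hsv[...,2]>90)
    print('plaque n',k.sum(),'y centre',np.round(np.median(L[k],0),1),'y range',np.round(np.percentile(L[k][:,1],[2,98]),1) if k.sum() else '')
bed()
jp();plan([WH(0)])
E
python3 ang.py
```

```text
plaque n 756 y centre [ -0.2  30.8 114. ] y range [ 1.1 59.1]
j [-0.44  0.39  0.08  1.94 -0.04  0.81 -0.29]
t 22.63 at [0.4647 0.1616 0.2412] F [-1.  -3.5  6.1] w 0.0145
[0.016, -0.01, 0.024, 0.007, -0.008, -0.011] rows>=0.1 -> [0.463 0.164 0.238]
```

Request:
send_rows(motion=[[-0.058,0,0.003,0,0.09,0],[-0.115,0,0.011,0,0.18,0],[-0.171,0,0.024,0,0.27,0],[-0.226,0,0.043,0,0.36,0],[-0.279,0,0.067,0,0.45,0],[-0.33,0,0.095,0,0.54,0],[-0.377,0,0.129,0,0.63,0],[-0.422,0,0.166,0,0.72,0],[-0.462,0,0.208,0,0.81,0],[-0.499,0,0.254,0,0.9,0],[-0.499,0,0.254,0,0.9,0]])

```text
clock: 23.55
ee_pos: [0.4694, 0.0865, 0.2009]
orientation: [0.671, 0.706, 0.156, -0.163]
force: [1.9, -2.9, -0.4]
width: 0.0141
grip_force: 52.6
```

```bash
sed -i 's/^jp();plan.*/import sys\njp();a=float(sys.argv[1]);plan([WH(a)])/' ang.py
cat >> ang.py <<'E'
p,r=WH(a);print('rel. to back off, over, and down:')
plan([WH(.9,back=.06),WH(0,back=.09),WH(-.9,back=.06),WH(-.9)],pose=WH(.9))
E
python3 ang.py .9
```

```text
plaque n 613 y centre [  1.4  53.5 114. ] y range [31.  77.3]
j [ 0.22  0.49 -0.2   2.04 -0.55  0.73  0.53]
t 23.6 at [0.4694 0.0865 0.201 ] F [ 2.1 -3.7  0.1] w 0.0142
[0.012, -0.013, 0.017, 0.008, -0.003, -0.009] rows>=0.1 -> [0.467 0.089 0.2  ]
rel. to back off, over, and down:
[0.0, -0.0, -0.4, 0.0, 0.0, 0.0] rows>=1.4 -> [0.469 0.063 0.254]
[0.821, 0.0, -0.152, 0.0, -0.9, 0.0] rows>=3.6 -> [0.463 0.164 0.328]
[0.673, 0.0, 0.493, 0.0, -0.9, -0.0] rows>=3.6 -> [0.457 0.265 0.254]
[0.0, -0.0, 0.4, -0.0, -0.0, 0.0] rows>=1.4 -> [0.459 0.239 0.2  ]
```

Request:
send_rows(motion=[[0,0,0,0,0,0],[0,0,0,0,0,0],[0,0,0,0,0,0],[0,0,0,0,0,0],[0,0,-0.1,0,0,0],[0,0,-0.25,0,0,0],[0,0,-0.4,0,0,0],[0,0,-0.4,0,0,0]], grip=0.1)

```text
clock: 24.27
ee_pos: [0.4716, 0.0604, 0.2586]
orientation: [0.67, 0.708, 0.157, -0.16]
force: [0.7, -0.1, 0.2]
width: 0.047
grip_force: 0.0
```

Request:
send_rows(motion=[[0.3,-0.01,-0.15,0,-0.3,0],[0.6,-0.01,-0.15,0,-0.6,0],[0.82,-0.01,-0.15,0,-0.9,0],[0.82,-0.01,-0.15,0,-0.9,0],[0.82,-0.01,-0.15,0,-0.9,0]])

```text
clock: 24.68
ee_pos: [0.4623, 0.1681, 0.3324]
orientation: [0.685, 0.728, 0.004, 0.001]
force: [-0.2, 0.1, -0.9]
width: 0.047
grip_force: 0.0
```

Request:
send_rows(motion=[[0.3,0,0.1,0,-0.4,0],[0.6,0,0.35,0,-0.7,0],[0.67,0,0.49,0,-0.9,0],[0.67,0,0.49,0,-0.9,0],[0.67,0,0.49,0,-0.9,0],[0.67,0,0.49,0,-0.9,0]])

```text
clock: 25.18
ee_pos: [0.455, 0.2654, 0.2545]
orientation: [0.668, 0.71, -0.153, 0.161]
force: [1.3, -0.1, 0.2]
width: 0.0467
grip_force: 0.0
```

```bash
python3 -c "
from h import *
jp();plan([WH(-.9,depth=.019)])"
```

```text
j [-0.79  0.58 -0.01  1.65  0.35  1.25 -0.91]
t 25.18 at [0.455  0.2654 0.2545] F [ 1.3 -0.1  0.2] w 0.0467
[-0.003, 0.014, 0.421, -0.0, -0.003, 0.008] rows>=1.5 -> [0.459 0.238 0.198]
```

Request:
send_rows(motion=[[0,0.014,0.13,0,0,0.008],[0,0.014,0.26,0,0,0.008],[0,0.014,0.37,0,0,0.008],[0,0.014,0.42,0,0,0.008],[0,0.014,0.42,0,0,0.008],[0,0.014,0.42,0,0,0.008]])

```text
clock: 25.68
ee_pos: [0.4613, 0.2352, 0.201]
orientation: [0.673, 0.706, -0.15, 0.161]
force: [0.1, -0.9, 0.4]
width: 0.0474
grip_force: 0.0
```

Request:
send_rows(motion=[[0,0,0,0,0,0],[0,0,0,0,0,0],[0,0,0,0,0,0],[0,0,0,0,0,0],[0,0,0,0,0,0]], grip=-0.9)

```text
clock: 26.1
ee_pos: [0.4599, 0.2368, 0.2008]
orientation: [0.672, 0.707, -0.151, 0.161]
force: [-3.5, 1.5, 6.7]
width: 0.0144
grip_force: 49.0
```

```bash
python3 -c "
from h import *
plan([WH(-.9,depth=.019)]);arc(-.9,0,10,depth=.019);arc(-.9,0,10,pose=WH(-.9,depth=.019),depth=.019)"
```

```text
t 26.1 at [0.4599 0.2368 0.2008] F [-3.5  1.5  6.7] w 0.0144
[0.015, -0.008, 0.015, 0.0, -0.009, -0.013] rows>=0.1 -> [0.459 0.238 0.198]
[[-0.037, -0.007, -0.01, 0.001, 0.081, -0.013], [-0.092, -0.007, -0.03, 0.001, 0.171, -0.013], [-0.147, -0.007, -0.045, 0.001, 0.261, -0.013], [-0.204, -0.006, -0.055, 0.001, 0.351, -0.013], [-0.261, -0.006, -0.059, 0.002, 0.441, -0.013], [-0.319, -0.005, -0.058, 0.002, 0.531, -0.013], [-0.376, -0.005, -0.051, 0.002, 0.621, -0.013], [-0.432, -0.005, -0.039, 0.003, 0.711, -0.013], [-0.486, -0.004, -0.022, 0.003, 0.801, -0.013], [-0.539, -0.004, 0.0, 0.003, 0.891, -0.013]]
[[-0.052, 0.0, -0.025, -0.0, 0.09, 0.0], [-0.106, 0.0, -0.045, -0.0, 0.18, -0.0], [-0.162, -0.0, -0.06, 0.0, 0.27, -0.0], [-0.219, -0.0, -0.069, -0.0, 0.36, -0.0], [-0.276, 0.0, -0.073, -0.0, 0.45, 0.0], [-0.334, 0.0, -0.071, -0.0, 0.54, -0.0], [-0.391, 0.0, -0.065, -0.0, 0.63, -0.0], [-0.447, -0.0, -0.052, -0.0, 0.72, -0.0], [-0.501, 0.0, -0.035, -0.0, 0.81, -0.0], [-0.554, -0.0, -0.013, -0.0, 0.9, -0.0]]
```

Request:
send_rows(motion=[[-0.052,0,-0.024,0,0.09,0],[-0.107,0,-0.044,0,0.18,0],[-0.163,0,-0.059,0,0.27,0],[-0.22,0,-0.068,0,0.36,0],[-0.278,0,-0.072,0,0.45,0],[-0.336,0,-0.071,0,0.54,0],[-0.393,0,-0.064,0,0.63,0],[-0.45,0,-0.052,0,0.72,0],[-0.504,0,-0.035,0,0.81,0],[-0.557,0,-0.013,0,0.9,0],[-0.557,0,-0.013,0,0.9,0]])

```text
clock: 27.02
ee_pos: [0.4648, 0.1602, 0.2374]
orientation: [0.69, 0.724, 0.004, -0.001]
force: [2.7, 1.1, -8.2]
width: 0.014
grip_force: 50.0
```

Request:
send_rows(motion=[[-0.058,0,0.003,0,0.09,0],[-0.115,0,0.011,0,0.18,0],[-0.171,0,0.024,0,0.27,0],[-0.226,0,0.043,0,0.36,0],[-0.279,0,0.067,0,0.45,0],[-0.33,0,0.095,0,0.54,0],[-0.377,0,0.129,0,0.63,0],[-0.422,0,0.166,0,0.72,0],[-0.462,0,0.208,0,0.81,0],[-0.499,0,0.254,0,0.9,0],[-0.499,0,0.254,0,0.9,0]])

```text
clock: 27.93
ee_pos: [0.4694, 0.0877, 0.1986]
orientation: [0.671, 0.705, 0.158, -0.164]
force: [4.9, 7.3, -9.3]
width: 0.0143
grip_force: 50.6
```

```bash
python3 ang.py .9
```

```text
plaque n 0 y centre [nan nan nan] y range 
j [ 0.39  0.52 -0.45  2.04 -0.39  0.68  0.36]
t 27.98 at [0.4694 0.0878 0.1987] F [ 2.7  5.3 -8.1] w 0.0147
[0.011, -0.014, -0.001, 0.013, -0.012, -0.011] rows>=0.1 -> [0.467 0.089 0.2  ]
rel. to back off, over, and down:
[0.0, -0.0, -0.4, 0.0, 0.0, 0.0] rows>=1.4 -> [0.469 0.063 0.254]
[0.821, 0.0, -0.152, 0.0, -0.9, 0.0] rows>=3.6 -> [0.463 0.164 0.328]
[0.673, 0.0, 0.493, 0.0, -0.9, -0.0] rows>=3.6 -> [0.457 0.265 0.254]
[0.0, -0.0, 0.4, -0.0, -0.0, 0.0] rows>=1.4 -> [0.459 0.239 0.2  ]
  return _methods._mean(a, axis=axis, dtype=dtype,
  ret = um.true_divide(
```

Request:
send_rows(motion=[[0,0,0,0,0,0],[0,0,0,0,0,0],[0,0,0,0,0,0],[0,0,0,0,0,0],[0,0,-0.1,0,0,0],[0,0,-0.25,0,0,0],[0,0,-0.4,0,0,0],[0,0,-0.4,0,0,0]], grip=0.1)

```text
clock: 28.65
ee_pos: [0.4718, 0.0588, 0.2561]
orientation: [0.671, 0.706, 0.158, -0.159]
force: [0.4, -0.0, 0.0]
width: 0.047
grip_force: 0.0
```

Request:
send_rows(motion=[[0.3,-0.01,-0.15,0,-0.3,0],[0.6,-0.01,-0.15,0,-0.6,0],[0.82,-0.01,-0.15,0,-0.9,0],[0.82,-0.01,-0.15,0,-0.9,0],[0.82,-0.01,-0.15,0,-0.9,0]])

```text
clock: 29.07
ee_pos: [0.4622, 0.1696, 0.3305]
orientation: [0.685, 0.729, 0.006, 0.002]
force: [-0.2, 1.1, -0.0]
width: 0.047
grip_force: 0.0
```

Request:
send_rows(motion=[[0.3,0,0.1,0,-0.4,0],[0.6,0,0.35,0,-0.7,0],[0.67,0,0.49,0,-0.9,0],[0.67,0,0.49,0,-0.9,0],[0.67,0,0.49,0,-0.9,0],[0.67,0,0.49,0,-0.9,0]])

```text
clock: 29.57
ee_pos: [0.4557, 0.2643, 0.2518]
orientation: [0.669, 0.709, -0.153, 0.161]
force: [0.6, 0.1, -0.1]
width: 0.047
grip_force: 0.0
```

Run:
```python
from h import *
from station import cams
jp();plan([WH(-.9,depth=.019)])
t=cams.camera('top');p=cloud(t);hsv=cv2.cvtColor(t['image'],cv2.COLOR_RGB2HSV);d=p-REG-.003*px;L=1000*np.stack([d@px,d@py,p[...,2]],-1)
k=(hsv[...,1]<60)&(hsv[...,2]>120)&(abs(L[...,2]-79)<5)&(abs(L[...,0])<70)&(L[...,1]<120)&(L[...,1]>-200)
print('bed right edge y',np.percentile(L[k][:,1],[0.5,2]),k.sum())
k=(hsv[...,0]>13)&(hsv[...,0]<30)&(hsv[...,1]>60)&(hsv[...,2]>80)&(abs(L[...,2]-113)<6)&(abs(L[...,0])<75)&(L[...,1]<300)&(L[...,1]>50)
print('plaque',k.sum(),np.percentile(L[k],[2,98],axis=0).round(1) if k.sum() else '')
```

```text
j [-0.65  0.59 -0.23  1.64  0.45  1.29 -1.01]
t 29.57 at [0.4557 0.2643 0.2518] F [ 0.6  0.1 -0.1] w 0.047
[-0.004, 0.01, 0.402, -0.001, -0.004, -0.0] rows>=1.4 -> [0.459 0.238 0.198]
bed right edge y [-20.23382309 -18.70873072] 1301
plaque 0
```

Request:
send_rows(motion=[[0,0.01,0.13,0,0,0],[0,0.01,0.26,0,0,0],[0,0.01,0.35,0,0,0],[0,0.01,0.4,0,0,0],[0,0.01,0.4,0,0,0],[0,0.01,0.4,0,0,0]])

```text
clock: 30.12
ee_pos: [0.4613, 0.2351, 0.2013]
orientation: [0.673, 0.706, -0.151, 0.162]
force: [0.1, -0.2, 0.6]
width: 0.0471
grip_force: 0.0
```

Request:
send_rows(motion=[[0,0,0,0,0,0],[0,0,0,0,0,0],[0,0,0,0,0,0],[0,0,0,0,0,0],[0,0,0,0,0,0]], grip=-0.9)

```text
clock: 30.53
ee_pos: [0.4599, 0.2368, 0.201]
orientation: [0.672, 0.707, -0.151, 0.161]
force: [-3.1, 1.5, 6.3]
width: 0.0146
grip_force: 49.1
```

Request:
send_rows(motion=[[-0.052,0,-0.024,0,0.09,0],[-0.107,0,-0.044,0,0.18,0],[-0.163,0,-0.059,0,0.27,0],[-0.22,0,-0.068,0,0.36,0],[-0.278,0,-0.072,0,0.45,0],[-0.336,0,-0.071,0,0.54,0],[-0.393,0,-0.064,0,0.63,0],[-0.45,0,-0.052,0,0.72,0],[-0.504,0,-0.035,0,0.81,0],[-0.557,0,-0.013,0,0.9,0],[-0.557,0,-0.013,0,0.9,0]])

```text
clock: 31.45
ee_pos: [0.4648, 0.1602, 0.2382]
orientation: [0.69, 0.724, 0.004, -0.001]
force: [0.7, 0.9, 0.7]
width: 0.0143
grip_force: 49.9
```

Request:
send_rows(motion=[[-0.058,0,0.003,0,0.09,0],[-0.115,0,0.011,0,0.18,0],[-0.171,0,0.024,0,0.27,0],[-0.226,0,0.043,0,0.36,0],[-0.279,0,0.067,0,0.45,0],[-0.33,0,0.095,0,0.54,0],[-0.377,0,0.129,0,0.63,0],[-0.422,0,0.166,0,0.72,0],[-0.462,0,0.208,0,0.81,0],[-0.462,0,0.208,0,0.81,0]])

```text
clock: 32.28
ee_pos: [0.4691, 0.0918, 0.2057]
orientation: [0.675, 0.709, 0.142, -0.147]
force: [2.6, 1.7, -5.3]
width: 0.0142
grip_force: 51.5
```

Request:
send_rows(motion=[[0,0,0,0,0,0],[0,0,0,0,0,0],[0,0,0,0,0,0],[0,0,0,0,0,0],[0,0,-0.1,0,0,0],[0,0,-0.25,0,0,0],[0,0,-0.4,0,0,0],[0,0,-0.4,0,0,0]], grip=0.1)

```text
clock: 32.95
ee_pos: [0.4713, 0.0676, 0.2644]
orientation: [0.674, 0.71, 0.142, -0.143]
force: [0.6, 0.3, 0.4]
width: 0.0469
grip_force: 0.0
```

Run:
```python
from h import *
jp();plan([((.45,.16,.36),Rz(-up,px)),((.42,.26,.36),Rz(-up,px))])
```

```text
j [ 0.56  0.44 -0.66  1.96 -0.19  0.82  0.13]
t 32.95 at [0.4713 0.0676 0.2644] F [0.6 0.3 0.4] w 0.0469
[0.824, -0.105, -0.34, 0.022, -0.812, -0.012] rows>=3.3 -> [0.45 0.16 0.36]
[0.677, -0.161, -0.0, -0.0, 0.0, 0.0] rows>=2.5 -> [0.42 0.26 0.36]
```

Request:
send_rows(motion=[[0.3,-0.03,-0.3,0.02,-0.3,-0.012],[0.6,-0.07,-0.34,0.02,-0.6,-0.012],[0.82,-0.1,-0.34,0.02,-0.81,-0.012],[0.82,-0.1,-0.34,0.02,-0.81,-0.012],[0.82,-0.1,-0.34,0.02,-0.81,-0.012],[0.82,-0.1,-0.34,0.02,-0.81,-0.012],[0.82,-0.1,-0.34,0.02,-0.81,-0.012]])

```text
clock: 33.53
ee_pos: [0.4484, 0.1602, 0.3565]
orientation: [0.685, 0.728, -0.001, -0.003]
force: [-0.0, -1.1, -0.0]
width: 0.0471
grip_force: 0.0
```

Run:
```python
from h import *
from station import cams
np.set_printoptions(precision=1,suppress=True,linewidth=160)
wrist('tmp');c=wrist('w11');t=cams.camera('top');np.savez('t11.npz',**t)
for nm,c,T in(('wrist',c,c['T']),('top',t,t['cam_to_world'])):
    p=cloud(c,T);hsv=cv2.cvtColor(c['image'],cv2.COLOR_RGB2HSV);d=p-REG-.003*px;L=1000*np.stack([d@px,d@py,p[...,2]],-1)
    ye=(hsv[...,0]>15)&(hsv[...,0]<32)&(hsv[...,1]>140)&(hsv[...,2]>110)
    for s in(-1,1):
        k=ye&(abs(L[...,0]-s*105)<25)&(abs(L[...,1]-188)<30)&(L[...,2]>70)&(L[...,2]<110)
        if k.sum()>3: print(nm,'ptr',s,k.sum(),np.median(L[k],0),np.percentile(L[k],[3,97],axis=0).tolist(),np.argwhere(k).mean(0)[::-1])
    k=(hsv[...,0]>13)&(hsv[...,0]<30)&(hsv[...,1]>60)&(hsv[...,2]>80)&(abs(L[...,2]-113)<6)&(abs(L[...,0])<75)&(L[...,1]<300)&(L[...,1]>100)
    if k.sum()>9: print(nm,'plaque',k.sum(),np.percentile(L[k],[1,99],axis=0).tolist(),cv2.minAreaRect(L[k][:,:2].astype(np.float32)))
    k=(hsv[...,1]<60)&(hsv[...,2]>110)&(abs(L[...,2]-79)<5)&(abs(L[...,0])<75)
    if k.sum()>9: print(nm,'bed y',np.percentile(L[k][:,1],[.5,99.5]))
K=np.load('w11.npz')['image'];M=t['image']
o=np.zeros((420,800,3),np.uint8);o[:,:560]=K;b=cv2.resize(M[140:240,150:210],(240,400),interpolation=cv2.INTER_CUBIC);o[:400,560:]=b;cv2.imwrite('pics/w11c.png',o[:,:,::-1])
```

```text
wrist ptr -1 4 [-111.6  180.6   90.4] [[-115.7140370589485, 180.5538543111923, 89.99028173024455], [-106.27336261981335, 180.57365108509893, 90.99337107125253]] [338.8 111. ]
wrist ptr 1 235 [100.  187.7  89.7] [[83.26700945470913, 181.63516544867906, 87.67148413867675], [111.5887554624541, 194.72820387238266, 91.18456653652633]] [506.4 104.8]
wrist plaque 5218 [[-61.37851441263782, 149.71053351447387, 109.80862340110755], [56.74505807621925, 207.0685856412731, 114.60846505205636]] ((-0.29656982421875, 178.38851928710938), (61.157569885253906, 123.85447692871094), 89.19906616210938)
wrist bed y [ 39.9 306.2]
top ptr 1 39 [ 99.6 187.1  91.3] [[83.83644477417069, 180.28717323094853, 86.44517811804658], [110.85351040919222, 193.98917273454254, 96.00854996709336]] [173.1 161.2]
top plaque 590 [[-58.0122797887597, 150.85755171228078, 108.00906781824051], [56.848001376166394, 206.66154915044478, 118.84764584294702]] ((0.13142776489257812, 179.2133331298828), (124.92211151123047, 56.29050064086914), 1.4445325136184692)
top bed y [-566.7  313. ]
```

View pics/w11c.png

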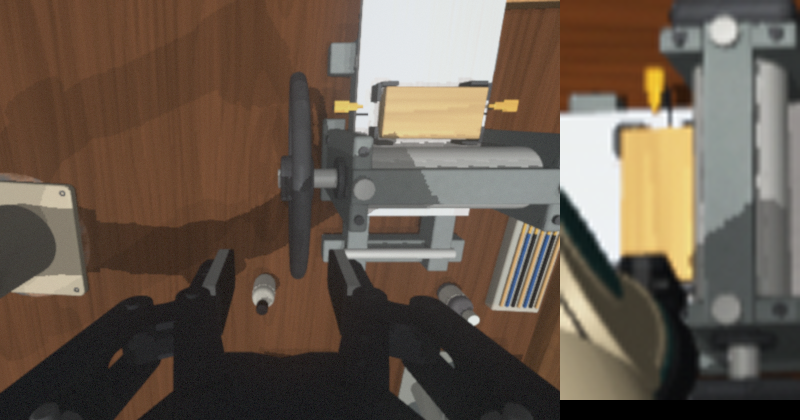

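The wrist panel shows the plaque out on the left of the roller, lying in its corners. The pointers are at (349,106) and (505,105), and the bed ticks are a few pixels short at about row 114. The top panel agrees: the tick at (670,110) is short of the pointer at (655,95). I'll measure the gap precisely.

```bash
cat > gap.py <<'E'
from h import *
import sys
np.set_printoptions(precision=1,suppress=True,linewidth=180)
def gap(f):
    c=dict(np.load(f));T=c['T'];im=c['image'];g=cv2.cvtColor(im,cv2.COLOR_RGB2GRAY).astype(int);hsv=cv2.cvtColor(im,cv2.COLOR_RGB2HSV)
    loc=lambda P:1000*np.c_[(P-REG-.003*px)@px,(P-REG-.003*px)@py,P[:,2]]
    v,u=np.mgrid[:420,:560];uv=np.c_[u.ravel(),v.ravel()]
    L8=loc(ray(c,uv,.08,T)).reshape(420,560,3);L9=loc(ray(c,uv,.09,T)).reshape(420,560,3)
    ye=(hsv[...,0]>14)&(hsv[...,0]<34)&(hsv[...,1]>120)&(hsv[...,2]>90)
    for s in(-1,1):
        k=ye&(abs(L9[...,0]-s*102)<20)&(abs(L9[...,1]-188)<14)
        if k.sum(): print('ptr',s,k.sum(),L9[k].mean(0),'tip x',(s*L9[k][:,0]).min())
        k=(abs(s*L8[...,0]-79)<4)&(abs(L8[...,1]-185)<25)
        y=L8[k][:,1];b=np.round(y/1.5).astype(int)
        print('bed edge profile',s,[(round(1.5*i),int(np.median(g[k][b==i]))) for i in range(b.min(),b.max()+1) if (b==i).any()])
gap(sys.argv[1])
E
python3 gap.py w11.npz
```

```text
ptr -1 246 [-105.   186.4   90. ] tip x 83.42773507551227
bed edge profile -1 [(160, 224), (162, 228), (164, 229), (165, 229), (166, 229), (168, 229), (170, 229), (171, 229), (172, 228), (174, 217), (176, 163), (177, 99), (178, 150), (180, 220), (182, 229), (183, 228), (184, 218), (186, 205), (188, 214), (189, 225), (190, 229), (192, 229), (194, 229), (195, 230), (196, 229), (198, 228), (200, 229), (201, 229), (202, 229), (204, 229), (206, 228), (207, 230), (208, 229), (210, 230)]
ptr 1 309 [ 99.1 187.2  90. ] tip x 82.04224337946525
bed edge profile 1 [(160, 123), (162, 164), (164, 198), (165, 199), (166, 196), (168, 197), (170, 206), (171, 204), (172, 201), (174, 196), (176, 196), (177, 154), (178, 115), (180, 175), (182, 188), (183, 189), (184, 188), (186, 135), (188, 171), (189, 186), (190, 191), (192, 190), (194, 182), (195, 128), (196, 127), (198, 134), (200, 122), (201, 121), (202, 126), (204, 132), (206, 124), (207, 120), (208, 123), (210, 113)]
```

```bash
python3 -c "
from h import *
plan([WH(-.14,back=.05,depth=.019),WH(-.14,depth=.019)]);arc(-.14,.132,6,pose=WH(-.14,depth=.019),depth=.019)"
```

```text
t 33.68 at [0.449  0.1582 0.3562] F [-0.7 -0.3  0.3] w 0.0472
[0.143, 0.098, 0.478, -0.014, -0.146, -0.004] rows>=1.8 -> [0.462 0.181 0.284]
[0.0, 0.0, 0.333, 0.0, 0.0, -0.0] rows>=1.2 -> [0.462 0.177 0.235]
[[-0.029, 0.0, -0.002, 0.0, 0.045, -0.0], [-0.058, -0.0, -0.002, -0.0, 0.091, -0.0], [-0.087, -0.0, -0.0, -0.0, 0.136, -0.0], [-0.115, 0.0, 0.002, -0.0, 0.181, -0.0], [-0.144, -0.0, 0.006, -0.0, 0.227, 0.0], [-0.172, -0.0, 0.011, -0.0, 0.272, -0.0]]
```

Request:
send_rows(motion=[[0.07,0.05,0.2,0,-0.07,0],[0.143,0.098,0.4,-0.014,-0.146,-0.004],[0.143,0.098,0.478,-0.014,-0.146,-0.004],[0.143,0.098,0.478,-0.014,-0.146,-0.004],[0.143,0.098,0.478,-0.014,-0.146,-0.004],[0.143,0.098,0.478,-0.014,-0.146,-0.004]])

```text
clock: 34.18
ee_pos: [0.4627, 0.1817, 0.2861]
orientation: [0.686, 0.727, -0.023, 0.026]
force: [-0.2, 0.1, 0.8]
width: 0.0467
grip_force: 0.0
```

```bash
python3 -c "
from h import *
plan([WH(-.14,depth=.019)])"
```

```text
t 34.18 at [0.4627 0.1817 0.2861] F [-0.2  0.1  0.8] w 0.0467
[-0.006, -0.006, 0.344, 0.005, -0.002, 0.001] rows>=1.2 -> [0.462 0.177 0.235]
```

Request:
send_rows(motion=[[0,-0.003,0.12,0,0,0],[0,-0.003,0.24,0,0,0],[0,-0.003,0.32,0,0,0],[0,-0.003,0.344,0,0,0],[0,-0.003,0.344,0,0,0],[0,-0.003,0.344,0,0,0]])

```text
clock: 34.68
ee_pos: [0.4626, 0.1792, 0.2351]
orientation: [0.685, 0.728, -0.022, 0.026]
force: [0.4, -0.1, 0.3]
width: 0.0471
grip_force: 0.0
```

Request:
send_rows(motion=[[0,0,0,0,0,0],[0,0,0,0,0,0],[0,0,0,0,0,0],[0,0,0,0,0,0],[0,0,0,0,0,0]], grip=-0.9)

```text
clock: 35.1
ee_pos: [0.4636, 0.1797, 0.2351]
orientation: [0.685, 0.728, -0.021, 0.027]
force: [3.8, -0.3, 6.3]
width: 0.0146
grip_force: 48.8
```

Request:
send_rows(motion=[[-0.029,0,-0.002,0,0.045,0],[-0.058,0,-0.002,0,0.09,0],[-0.087,0,0,0,0.136,0],[-0.115,0,0.002,0,0.18,0],[-0.144,0,0.006,0,0.227,0],[-0.172,0,0.011,0,0.272,0],[-0.172,0,0.011,0,0.272,0],[-0.172,0,0.011,0,0.272,0]])

```text
clock: 35.77
ee_pos: [0.4651, 0.1562, 0.2358]
orientation: [0.685, 0.728, 0.027, -0.024]
force: [1.9, 2.7, 7.9]
width: 0.0144
grip_force: 49.8
```

Request:
send_rows(motion=[[0,0,0,0,0,0],[0,0,0,0,0,0],[0,0,0,0,0,0],[0,0,0,0,0,0],[0.08,0,-0.2,0,-0.05,0],[0.15,0,-0.5,0,-0.13,0],[0.15,0,-0.82,0,-0.13,0],[0.15,0,-0.82,0,-0.13,0],[0.15,0,-0.82,0,-0.13,0],[0.15,0,-0.82,0,-0.13,0]], grip=0.1)

```text
clock: 36.6
ee_pos: [0.462, 0.1674, 0.3582]
orientation: [0.685, 0.728, 0.001, 0.0]
force: [-0.4, -0.5, 0.1]
width: 0.0468
grip_force: 0.0
```

```bash
python3 -c "
from h import *
wrist('tmp');wrist('w12')"; python3 gap.py w12.npz
```

```text
ptr -1 252 [-104.8  186.4   90. ] tip x 83.00364992074493
bed edge profile -1 [(160, 228), (162, 228), (164, 228), (165, 229), (166, 229), (168, 229), (170, 229), (171, 229), (172, 229), (174, 229), (176, 228), (177, 229), (178, 229), (180, 229), (182, 228), (183, 218), (184, 170), (186, 155), (188, 208), (189, 225), (190, 229), (192, 229), (194, 230), (195, 229), (196, 229), (198, 229), (200, 229), (201, 229), (202, 229), (204, 229), (206, 229), (207, 229), (208, 229), (210, 229)]
ptr 1 295 [ 99.3 187.3  90. ] tip x 82.02219460158118
bed edge profile 1 [(160, 111), (162, 100), (164, 101), (165, 101), (166, 104), (168, 111), (170, 121), (171, 183), (172, 207), (174, 210), (176, 209), (177, 206), (178, 205), (180, 205), (182, 205), (183, 200), (184, 180), (186, 99), (188, 104), (189, 176), (190, 190), (192, 202), (194, 202), (195, 203), (196, 204), (198, 190), (200, 201), (201, 197), (202, 163), (204, 104), (206, 102), (207, 102), (208, 102)]
```

```bash
python3 - <<'E'
from h import *
np.set_printoptions(precision=2,suppress=True)
for f in('w11','w12'):
    c=dict(np.load(f+'.npz'));T=c['T'];p=cloud(c,T);hsv=cv2.cvtColor(c['image'],cv2.COLOR_RGB2HSV);d=p-REG-.003*px;L=1000*np.stack([d@px,d@py,p[...,2]],-1)
    k=(hsv[...,0]>13)&(hsv[...,0]<30)&(hsv[...,1]>60)&(hsv[...,2]>80)&(abs(L[...,2]-113)<3)&(abs(L[...,0])<72)&(L[...,1]<300)&(L[...,1]>130)
    A=np.c_[L[k][:,:2]/100,np.ones(k.sum())];s=np.linalg.lstsq(A,L[k][:,2],rcond=None)[0]
    print(f,'plaque',k.sum(),cv2.minAreaRect(L[k][:,:2].astype(np.float32)),'tilt/100mm',s)
    # bed left edge
    w=(hsv[...,1]<40)&(hsv[...,2]>180)&(abs(L[...,2]-79)<4)&(abs(L[...,0])<60)&(L[...,1]>220)
    print('bed left end',np.percentile(L[w][:,1],[98,99.5]) if w.sum() else None)
E
python3 -c "
from sys import path;path.insert(0,'.')
from h import *
plan([WH(-.02,back=.05,depth=.019),WH(-.02,depth=.019)])"
```

```text
w11 plaque 5156 ((-2.1389999389648438, 178.342041015625), (59.83928680419922, 120.7298812866211), 89.9306411743164) tilt/100mm [ -0.07  -0.08 112.84]
bed left end [305.22 306.29]
w12 plaque 5106 ((-1.9713897705078125, 186.72552490234375), (59.35275650024414, 120.62838745117188), 89.56089782714844) tilt/100mm [ -0.03   0.09 112.54]
bed left end [313.14 314.35]
t 36.7 at [0.4613 0.1669 0.3567] F [-0.1 -0.3  0.4] w 0.047
[-0.005, 0.011, 0.474, -0.003, -0.021, 0.007] rows>=1.7 -> [0.463 0.166 0.286]
[-0.0, 0.0, 0.333, -0.0, -0.0, 0.0] rows>=1.2 -> [0.463 0.166 0.236]
```

Request:
send_rows(motion=[[0,0.005,0.2,0,-0.02,0],[0,0.011,0.4,0,-0.02,0.007],[0,0.011,0.6,0,-0.02,0.007],[0,0.011,0.74,0,-0.02,0.007],[0,0.011,0.8,0,-0.02,0.007],[0,0.011,0.8,0,-0.02,0.007],[0,0.011,0.8,0,-0.02,0.007]])

```text
clock: 37.28
ee_pos: [0.4639, 0.1681, 0.238]
orientation: [0.686, 0.727, -0.003, 0.003]
force: [0.7, -0.2, 1.1]
width: 0.0469
grip_force: 0.0
```

Request:
send_rows(motion=[[0,0,0,0,0,0],[0,0,0,0,0,0],[0,0,0,0,0,0],[0,0,0,0,0,0],[0,0,0,0,0,0]], grip=-0.9)

```text
clock: 37.7
ee_pos: [0.4643, 0.1683, 0.2397]
orientation: [0.686, 0.727, -0.002, 0.004]
force: [-2.0, -0.5, 6.4]
width: 0.0142
grip_force: 49.0
```

Request:
send_rows(motion=[[-0.01,0,0,0,0.015,0],[-0.02,0,0,0,0.03,0],[-0.029,0,0,0,0.042,0],[-0.029,0,0,0,0.042,0],[-0.029,0,0,0,0.042,0]])

```text
clock: 38.12
ee_pos: [0.4645, 0.1657, 0.2397]
orientation: [0.686, 0.727, 0.007, -0.005]
force: [-2.5, 3.7, 8.7]
width: 0.0149
grip_force: 49.3
```

Request:
send_rows(motion=[[0,0,0,0,0,0],[0,0,0,0,0,0],[0,0,0,0,0,0],[0,0,0,0,0,0],[0,0,-0.2,0,0,0],[0,0,-0.5,0,0,0],[0,0,-0.82,0,0,0],[0,0,-0.82,0,0,0],[0,0,-0.82,0,0,0],[0,0,-0.82,0,0,0]], grip=0.1)

```text
clock: 38.95
ee_pos: [0.4644, 0.1617, 0.3614]
orientation: [0.687, 0.727, 0.005, -0.004]
force: [-0.4, -1.0, -0.4]
width: 0.0468
grip_force: 0.0
```

```bash
python3 - <<'E'
from h import *
from station import cams
np.set_printoptions(precision=2,suppress=True)
wrist('tmp');c=wrist('w13');T=c['T'];p=cloud(c,T);hsv=cv2.cvtColor(c['image'],cv2.COLOR_RGB2HSV);d=p-REG-.003*px;L=1000*np.stack([d@px,d@py,p[...,2]],-1)
k=(hsv[...,0]>13)&(hsv[...,0]<30)&(hsv[...,1]>60)&(hsv[...,2]>80)&(abs(L[...,2]-113)<3)&(abs(L[...,0])<72)&(L[...,1]<300)&(L[...,1]>130)
print('plaque',cv2.minAreaRect(L[k][:,:2].astype(np.float32)))
t=cams.camera('top');q=cloud(t)
for n,(u,v) in dict(arch=(348,247),pa=(274,258),pc=(117,255),pb=(276,155),wine=(487,249)).items(): print(n,q[v,u])
E
python3 gap.py w13.npz
```

```text
plaque ((-2.08404541015625, 187.61648559570312), (59.14883041381836, 120.29066467285156), 89.92696380615234)
arch [ 0.46 -0.29  0.08]
pa [ 0.42 -0.06  0.09]
pc [0.43 0.42 0.06]
pb [ 0.75 -0.06  0.08]
wine [ 0.44 -0.61  0.29]
ptr -1 240 [-104.6  186.5   90. ] tip x 82.47344536249663
bed edge profile -1 [(160, 224), (162, 229), (164, 229), (165, 229), (166, 229), (168, 229), (170, 229), (171, 229), (172, 229), (174, 229), (176, 229), (177, 229), (178, 229), (180, 229), (182, 229), (183, 228), (184, 195), (186, 140), (188, 164), (189, 214), (190, 228), (192, 230), (194, 229), (195, 230), (196, 230), (198, 229), (200, 229), (201, 229), (202, 229), (204, 230), (206, 229), (207, 229), (208, 229), (210, 229)]
ptr 1 290 [ 99.5 187.1  90. ] tip x 82.21227082493867
bed edge profile 1 [(160, 107), (162, 97), (164, 101), (165, 104), (166, 106), (168, 104), (170, 99), (171, 122), (172, 184), (174, 208), (176, 213), (177, 210), (178, 211), (180, 208), (182, 207), (183, 205), (184, 189), (186, 116), (188, 103), (189, 147), (190, 198), (192, 213), (194, 208), (195, 204), (196, 202), (198, 206), (200, 211), (201, 195), (202, 203), (204, 157), (206, 111), (207, 105), (208, 106), (210, 102)]
```

```bash
python3 -c "
from station import finish_job
print(finish_job())"
```

```text
the job is handed in; nothing more can be done
None
```

The job is handed in at about 39 s on the clock: the plaque lies flat inside its corners, out on the left of the roller, the bed line measures within about 0.5 mm of both pointers, and the arched blank and bottles stand where they were.

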